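# Press two kitchen tools into the sloping tool case and lock them

### The job

Pack the sloping tool case: press the yellow-handled cheese slicer and the blue-handled pastry wheel fully home, each in its own matching cutout of the grey insert, so that they sit flat on the cutout's floor. Then swing the red keeper by its black knob a quarter turn to its stop, so that it lies across both handles, and let go. Leave the jars, bowl, can and spoon where they are.

Things in the scene. Friction and masses are not known exactly. Their poses are not given: they have to be found in the camera images.
- slicer: Cheese slicer, yellow handle. Origin: underside, under mid-handle; x along the handle to the head, z up. Handle: bar 110 mm long, 24 wide (y), 30 thick (z 0-30). Head: steel plate 64 mm wide, 4 thick (x 75-135, z 4-8), neck 10 wide. Lies flat on the board, head away from the robot, yaw within 0.35 rad of world x. 105-195 g, centre of mass 15 mm ahead of the origin.
- wheel: Pastry wheel, blue handle. Origin: underside, under mid-handle; x along the handle to the head, z up. Handle: bar 100 mm long, 24 wide (y), 30 thick (z 0-30). Head: steel disc 60 mm across lying flat, centre x 98, z 4-8, does not turn; neck 10 wide. Lies flat on the board, head away from the robot, yaw within 0.35 rad of world x. 105-195 g, centre of mass 15 mm ahead of the origin.
- slicer_pocket (a point): Centre of the floor of the handle part of the left-hand (slicer) cutout; at home the tool's origin lies here, axes alike: x up the slope to the head recess, y left, z square out of the insert, leaning 0.524 rad from vertical back to the robot. Rectangular head recess. 14 mm deep: a seated handle stands 16 mm proud. Play 2.5 mm all round but at the cheeks (see insert).
- wheel_pocket (a point): Centre of the floor of the handle part of the right-hand (wheel) cutout; at home the tool's origin lies here, axes alike: x up the slope to the head recess, y left, z square out of the insert, leaning 0.524 rad from vertical back to the robot. Eight-sided head recess. 14 mm deep: a seated handle stands 16 mm proud. Play 2.5 mm all round but at the cheeks (see insert).
- insert: Grey insert, 230 (x) by 240 mm, fixed; rim 4 mm proud. Origin mid upper face, 85 mm over the table; axes as the pockets'. Beside each mid-handle two black sprung cheeks, 50 mm long, narrow the cutout to 21 mm by ramps from face to 9 mm deep: a tool laid in stops about 10 mm high; pressed square at mid-handle with 5-20 N it goes to the floor and stays. Faces the robot, yaw within 0.25 rad.
- keeper (a joint): Angle of the red keeper: 0 = bar along the slope between the cutouts, knob at the low end; grows as the knob swings right (-y of the insert) to the stop at 1.571, bar across both handles. Starts -0.2 to 0.25, stays where left, turns against 0.05 N m. Bar 132 x 14 x 7 mm, underside 19.5 mm above the insert's face: clears seated handles by 3.5 mm, strikes one that is not home.
- keeper_pivot (a point): Point on the keeper's turning axis at the underside of the bar: in the insert frame x -40, y 0, z 19.5 mm. The axis is the insert's z; positive turns right-handed about it.
- keeper_knob (a point): Middle of the black upright knob on the keeper: a round post 16 mm across and 28 mm tall standing square to the insert, 58 mm from the turning axis; its top is 14 mm further out along the insert's z than this point.
- board: White cutting board, fixed, 340 by 400 mm, 12 mm thick; origin under its centre on the table.
- jar_beet: Bystander, leave alone: jar of beetroot, dark red with a white cap, 72 mm across, 100 mm tall, origin under its centre
- jar_olive: Bystander, leave alone: jar of olives, green-brown with a dark cap, 64 mm across, 90 mm tall, origin under its centre
- jar_pepper: Bystander, leave alone: jar of peppers, orange-red with a red cap, 68 mm across, 110 mm tall, origin under its centre
- ramekin: Bystander, leave alone: small white bowl, 70 mm across, 38 mm tall, origin under its centre
- spice: Bystander, leave alone: small steel spice can with a green cap, 44 mm across, 60 mm tall, origin under its centre
- spoon: Bystander, leave alone: spoon, 190 mm long, lying to the right of the board (bystander)
Things that resemble listed ones, but are neither listed nor needed, are in the scene too. What is meant by the wheel is not orange or turquoise, and is the larger of those in its own colour.

How it is judged:
On the way, in this order (a step that is already met when the one before it is completed fails the run):
1. both tools are fully home in their own cutouts, the keeper still open (distance between slicer and slicer_pocket below 0.007 m and z of slicer in the frame of slicer_pocket below 0.0035 m and angle between the z axis of slicer and the z axis of slicer_pocket, either way round below 0.07 rad and angle between the x axis of slicer and the x axis of slicer_pocket, either way round below 0.08 rad and distance between wheel and wheel_pocket below 0.007 m and z of wheel in the frame of wheel_pocket below 0.0035 m and angle between the z axis of wheel and the z axis of wheel_pocket, either way round below 0.07 rad and angle between the x axis of wheel and the x axis of wheel_pocket, either way round below 0.08 rad and value of joint keeper below 0.6 rad), for 0.2 s.
2. the keeper lies across both handles (value of joint keeper above 1.42 rad), for 0.2 s.
At the end, for the whole second after the job is handed in: Slicer and pastry wheel each lie on the floor of their own cutout (origin within 7 mm of the cutout's point and no more than 3.5 mm off the floor, flat to 0.07 rad, in line to 0.08 rad), at rest, and the keeper stands at more than 1.42 rad, still (distance between slicer and slicer_pocket below 0.007 m and z of slicer in the frame of slicer_pocket below 0.0035 m and angle between the z axis of slicer and the z axis of slicer_pocket, either way round below 0.07 rad and angle between the x axis of slicer and the x axis of slicer_pocket, either way round below 0.08 rad and distance between wheel and wheel_pocket below 0.007 m and z of wheel in the frame of wheel_pocket below 0.0035 m and angle between the z axis of wheel and the z axis of wheel_pocket, either way round below 0.07 rad and angle between the x axis of wheel and the x axis of wheel_pocket, either way round below 0.08 rad and value of joint keeper above 1.42 rad and velocity of joint keeper between -0.05 and 0.05 rad/s and linear speed of each of slicer, wheel below 0.02 m/s); the robot touches nothing.
It fails at once if a bystander (jar, bowl, can or spoon) is pushed more than 40 mm or a jar or can tipped over (distance of any of jar_beet, jar_olive, jar_pepper, ramekin, spice, spoon from where it was at the start of the episode above 0.04 m or angle between any of jar_beet, jar_olive, jar_pepper, ramekin, spice's own z axis and vertical above 0.6 rad).
It also fails if it takes over 69 s, if anything falls off the work surface, if the arm or the gripper's body presses on something with over 40 N, if the wrist force passes 120 N, or if a joint passes its speed limit or range.

### The arm

A 7-joint arm with a two-finger parallel gripper is mounted at the origin on the work surface. World frame = base frame: x ahead of the robot, y to its left, z up, the work surface at z = 0. Lengths are in m, angles in rad, forces in N, time in s.
With the tool pointing down it reaches from about 0.425 to 0.95 m from the base axis. Payload 16.7 kg.
Tool frame: the origin (TCP) lies between the finger pads; the fingertips stand 17 mm ahead of it and the grasp point (between the pads) lies 2 mm behind it (arm.tip_reach is the distance from the TCP to the fingertips, in m); z points along the fingers, y is the direction in which the jaws open and shut (so a half turn about z gives the same grasp; the last joint's range is limited). The gripper opens to 94 mm and grips with 3 to 60 N. Pads are 16 mm wide; open, the fingers measure 119 mm over their backs; the gripper's body (75 mm by 177 mm) begins 78 mm behind the grasp point.
Start: joints at [-1.304, 0.426, 0.074, 1.606, -0.034, 1.111, -0.067], TCP at [0.273, 0.617, 0.222] pointing down, gripper open.
Joint ranges: [-2.85, 2.85], [-0.5, 2.14], [-1.23, 1.37], [0.21, 2.46], [-1.02, 4.16], [0.16, 2.05], [-2.73, 2.73]. Speed limits (rad/s): [1.89, 1.89, 2.39, 2.39, 3.01, 3.01, 3.01].

### API

Orientations are given as a unit quaternion [x, y, z, w].
In Python, from bench import arm gives the robot as it stands. The module is installed in compiled form; this text tells all that it offers.
- The arm moves only by the tool move_arm, never from a script. Its argument "steps" is text: rows parted by semicolons, each of 6 numbers parted by spaces: the shift along the tool's x, y, z in mm, then the turn, a rotation vector about the tool's x, y, z in degrees. In form: tx ty tz rx ry rz; .... A call has 1 to 12 rows; each row shifts and turns the pose as measured when the row begins, along the tool's axes as they then stand; what a row does not reach is not made up. A row lasts 1/12 s, in which the tool goes at most 41.7 mm and 7.16 degrees, less where a joint would pass 70% of its speed; a pose out of reach is approached as far as the arm can. A call with a gripper value outside its range is refused whole. "jaw" is the closure, from 0 (fully open) to 1 (shut), set as the call begins (left out, the last holds). The fingers move at their own pace and stop on an object; the grip force is fixed at half the most. Time passes only in rows, so rows that do not move let the fingers close. It gives the time, the measured TCP pose, the force and the opening at its end, in the units of the state.
- arm.observe(): the state, without advancing time (a new reading comes with each control period).
- arm.camera(name): name is "scene" or "top" or "wrist"; returns a dict with "frame" (480x640x3 uint8, red, green, blue), "mtx" (3x3 intrinsics, pixels), "R" (3x3) and "t" (3): a world point X has camera coordinates R X + t. Camera axes: x right, y down, z forward; pixel columns grow to the right and rows downward; lengths in m; the calibration is good to about 2 mm. A picture is of the moment at which its call begins. There is no depth.
- arm.sign_off(): hands the job in, once; it reports no verdict.
Trained networks look in a picture, given as the dict that the camera call returned (one of the last four; its "shot" number tells which), for a name from the list of things; names that differ only in an ending like _2 or _b are one class to them, and where a whole thing is asked for, a point or a joint stands for the part that bears it (a point fixed in the world has none). Each returns a list of dicts, best first, with "conf" (0 to 1); they miss things now and then, are a little off and sometimes report something else, mostly with a low value. They report only what shows in the picture. A call takes as long as a camera call. They do not tell look-alikes from the thing itself.
- arm.look_for(picture, query): "box" ([left, top, width, height] in pixels, round what is visible of it).
The state is a dict: "time_s": time; "q": joint angles; "qd": joint speeds; "joint_torque": joint torques, N m; "tcp_pos": TCP position; "tcp_rot": TCP orientation; "wrist_force": force on the tool from outside, world axes, zero at the start; "moment": the same for the moment, N m; "finger_gap": finger opening in m.
Only numpy, scipy, OpenCV 4.12 (cv2) and the standard library are available. Lean on these libraries where they do the work, as an engineer would, in place of code of your own. Each camera call takes 0.05 s, during which the arm holds its last target.

## Working session

There is one attempt and no reset: what is moved stays moved. The work goes in short steps, Python scripts to look and compute and a tool call to move; the robot and the scene stay as the last step left them, time stands still between calls to the robot, and variables do not carry over. Pictures are saved under pics/ and viewed, and the job is handed in when it is done.

Besides the shell and the picture viewer there is one more tool, called after "Emit:" as name(argument=value, ...), one argument or row to a line, values as JSON. move_arm: Moves the arm, as the interface text tells. Its arguments: {"type":"object","properties":{"steps":{"type":"string"},"jaw":{"type":"number"}},"required":["steps"]}

```bash
mkdir -p pics; ls; python3 - <<'E'
from bench import arm
import cv2
print(arm.observe())
for n in ["scene","top","wrist"]:
    p=arm.camera(n); cv2.imwrite(f"pics/{n}0.png",p["frame"][:,:,::-1])
    import pickle; pickle.dump({k:p[k] for k in("frame","mtx","R","t")},open(f"pics/{n}0.pkl","wb"))
    for q in ["slicer","wheel","keeper_knob","insert","board"]:
        print(n,q,[(d["box"],round(d["conf"],2)) for d in arm.look_for(p,q)][:5])
print(arm.observe()["time_s"])
E
```

```text
pics
{'time_s': 0.0, 'q': array([-1.30352153,  0.42672878,  0.07384728,  1.60659973, -0.03407597,
        1.11079664, -0.06710424]), 'qd': array([ 6.30000547e-04,  6.13196178e-05,  1.44749544e-03, -1.62275140e-04,
       -1.07201976e-03, -2.37608197e-04, -1.09099857e-05]), 'joint_torque': array([ 5.17761237e-04, -9.35849404e+01,  3.66687030e+00, -4.54203880e+01,
       -4.88875550e-02,  2.01089890e-02,  1.84004834e-04]), 'tcp_pos': array([0.27311335, 0.61682756, 0.22178086]), 'tcp_rot': array([ 2.06893034e-01,  9.78363361e-01, -6.32264562e-04, -7.54872415e-05]), 'wrist_force': array([-0.31908252, -0.31227184,  0.39239758]), 'moment': array([-0.00987441, -0.02286449,  0.04241029]), 'finger_gap': 0.09385122054661196}
scene slicer [([313.5, 233.1, 26.6, 55.6], 0.68)]
scene wheel [([144.2, 204.4, 20.2, 47.3], 0.77), ([224.9, 190.1, 34.4, 8.8], 0.72), ([232.2, 236.0, 35.0, 52.4], 0.62), ([275.0, 193.2, 28.0, 18.6], 0.54)]
scene keeper_knob [([433.1, 272.4, 15.1, 29.0], 0.58)]
scene insert []
scene board [([185.1, 217.2, 172.3, 105.9], 0.75), ([305.0, 299.5, 25.2, 46.1], 0.16)]
top slicer [([391.5, 191.7, 21.3, 68.3], 0.29), ([183.2, 164.3, 15.5, 54.9], 0.19)]
top wheel [([390.8, 190.7, 20.3, 70.4], 0.92), ([364.6, 316.3, 33.2, 41.6], 0.72), ([425.6, 319.7, 41.9, 31.3], 0.7), ([508.9, 227.3, 34.6, 67.5], 0.64), ([138.2, 110.5, 108.5, 112.5], 0.54)]
top keeper_knob [([179.9, 165.3, 16.4, 54.5], 0.58)]
top insert [([134.3, 112.1, 115.0, 113.7], 0.93)]
top board [([286.2, 162.5, 160.1, 134.7], 0.82)]
wrist slicer []
wrist wheel []
wrist keeper_knob []
wrist insert []
wrist board []
0.9
```

View pics/scene0.png

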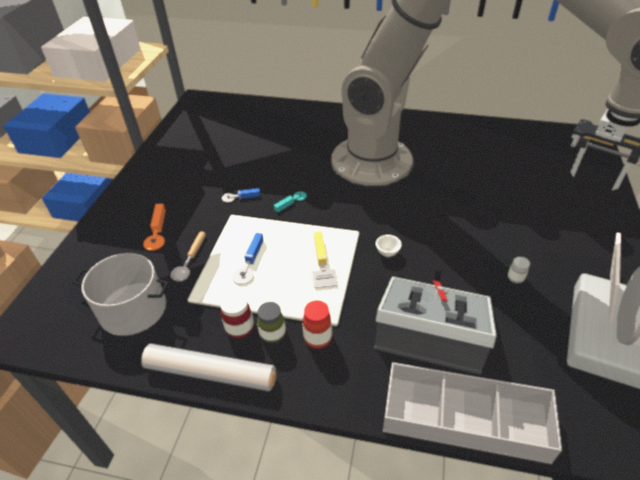

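View pics/top0.png

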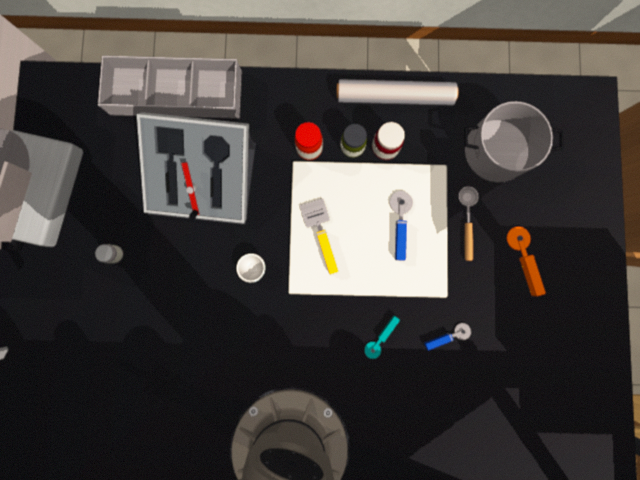

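View pics/wrist0.png

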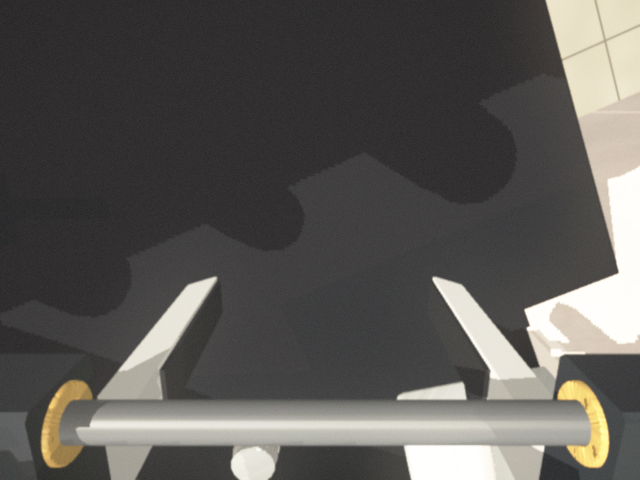

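```bash
python3 - <<'E'
import pickle,cv2
for n in ["scene","top","wrist"]:
    p=pickle.load(open(f"pics/{n}0.pkl","rb")); print(n,p["mtx"],p["R"],p["t"],-p["R"].T@p["t"])
    if n=="top":
        f=p["frame"][:,:,::-1]
        cv2.imwrite("pics/topA.png",cv2.resize(f[95:245,110:270],None,fx=5,fy=4*1.0,interpolation=cv2.INTER_CUBIC))
        cv2.imwrite("pics/topB.png",cv2.resize(f[150:310,280:460],None,fx=4,fy=4*.9,interpolation=cv2.INTER_CUBIC))
E
```

```text
scene [[495.00299643   0.         325.73028657]
 [  0.         495.00299643 244.65415131]
 [  0.           0.           1.        ]] [[-0.20331076  0.97899064 -0.01555825]
 [ 0.69740614  0.13364328 -0.70410521]
 [-0.68723316 -0.15400258 -0.7099252 ]] [ 0.15673745 -0.29389246  1.73274448] [1.42762827 0.15267938 1.02562632]
top [[440.63287034   0.         325.5889205 ]
 [  0.         440.63287034 229.78706303]
 [  0.           0.           1.        ]] [[ 0.02438182 -0.99965899  0.00935074]
 [-0.99400794 -0.02523882 -0.10635422]
 [ 0.10655395 -0.0067016  -0.99428434]] [-0.08789497  0.5326722   1.07516921] [ 0.41705991 -0.06721563  1.12649772]
wrist [[427.88680723   0.         324.50363325]
 [  0.         427.88680723 234.80665689]
 [  0.           0.           1.        ]] [[ 4.03255820e-01  9.15087273e-01  1.62741405e-04]
 [ 8.79404182e-01 -3.87580351e-01  2.76459321e-01]
 [ 2.53047481e-01 -1.11340715e-01 -9.61025607e-01]] [-0.67581552 -0.02935099  0.39108335] [0.19937527 0.65059781 0.38406546]
```

View crops.

View pics/topA.png

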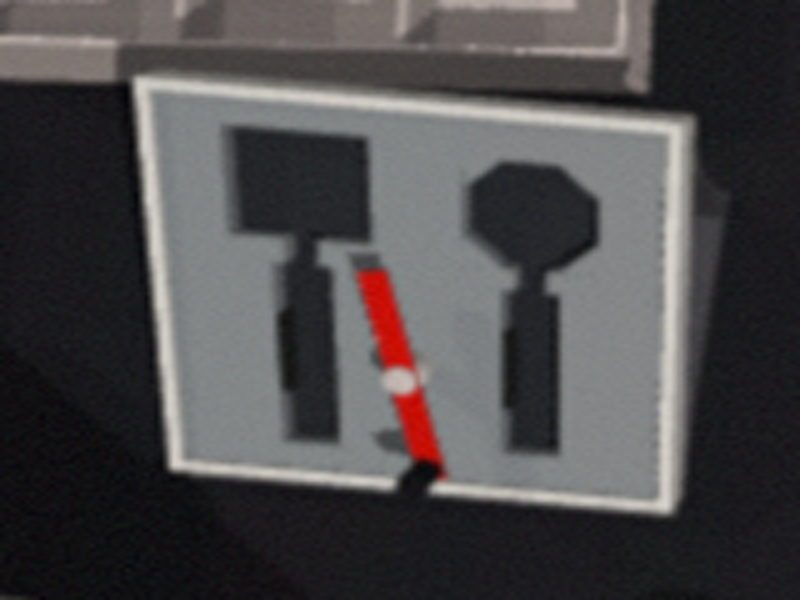

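View pics/topB.png

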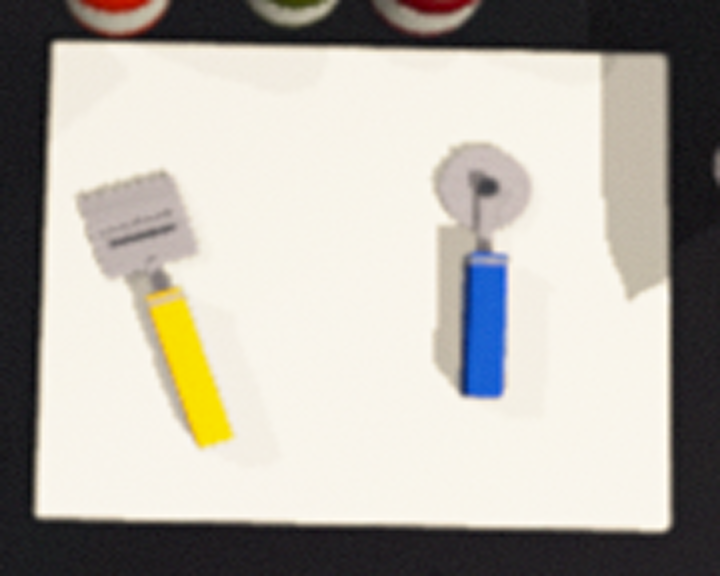

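```bash
cat > h.py <<'E'
import numpy as np,pickle,cv2
from scipy.optimize import least_squares
from scipy.spatial.transform import Rotation as Ro
def proj(p,X):
    X=np.atleast_2d(X); c=X@p["R"].T+p["t"]; u=c@p["mtx"].T; return u[:,:2]/u[:,2:]
def ray(p,uv,z):
    d=p["R"].T@np.linalg.inv(p["mtx"])@np.array([uv[0],uv[1],1.]); o=-p["R"].T@p["t"]
    return o+d*(z-o[2])/d[2]
def insR(psi):
    c,s=np.cos(psi),np.sin(psi);a=.5236;ca,sa=np.cos(a),np.sin(a)
    return np.array([[ca*c,-s,-sa*c],[ca*s,c,-sa*s],[sa,0,ca]])
def inspt(v,P): # v=x,y,psi
    return np.array([v[0],v[1],.085])+np.atleast_2d(P)@insR(v[2]).T
def load(n): return pickle.load(open(f"pics/{n}.pkl","rb"))
def toolR(): pass
E
python3 - <<'E'
from h import *
p=load("top0")
C=np.array([[115,120,4],[115,-120,4],[-115,-120,4],[-115,120,4.]])/1000
uv=np.array([(137.6,114.5),(248.4,124.5),(245.2,223.5),(144,213)])
s=least_squares(lambda v:(proj(p,inspt(v,C))-uv).ravel(),[.7,.25,0])
print(s.x,s.fun.round(1))
print("pivot",ray(p,(189.6,190.2),.1),inspt(s.x,[-.04,0,.03]),proj(p,inspt(s.x,[-.04,0,.03])))
# pocket points: intersect ray with face plane
def onplane(p,uv,v,h):
    d=p["R"].T@np.linalg.inv(p["mtx"])@np.array([uv[0],uv[1],1.]); o=-p["R"].T@p["t"]
    R=insR(v[2]); c=np.array([v[0],v[1],.085]); n=R[:,2]
    t=(h-(o-c)@n)/(d@n); return R.T@(o+t*d-c)
for nm,q in dict(slTop=(310,265),slBot=(313,440),wTop=(535,292),wBot=(532,452),shUL=(228,128),shLR=(370,240),octT=(538,162),octB=(530,272),knob=(420,475)).items():
    u=(110+q[0]/5,95+q[1]/4); print(nm,(onplane(p,u,s.x,0)*1000).round(1))
for nm,a,b in [("yel",(321.25,232.5),(333.5,272.2)),("blu",(401.75,221.7),(400.75,259.7))]:
    A=ray(p,a,.042);B=ray(p,b,.042);d=A-B;print(nm,A.round(4),B.round(4),((A+B)/2).round(4),np.hypot(d[0],d[1]),np.arctan2(d[1],d[0]))
E
```

```text
[ 0.66429765  0.24470405 -0.07507236] [ 2.7  2.8 -3.9  3.2 -2.2 -3.6  3.6 -2.6]
pivot [0.61280681 0.24883862 0.1       ] [[0.61479645 0.24842722 0.0909807 ]] [[190.94866355 190.12304475]]
slTop [17.1 53.3 -0. ]
slBot [-95.4  57.5   0. ]
wTop [ 11.6 -54.7  -0. ]
wBot [-91.7 -52.3  -0. ]
shUL [95.2 87.6  0. ]
shLR [35.4 23.8  0. ]
octT [ 89.9 -56.9   0. ]
octB [ 23.7 -52.5   0. ]
knob [-113.3    4.4    0. ]
yel [ 0.5263 -0.064   0.042 ] [ 0.4293 -0.0965  0.042 ] [ 0.4778 -0.0802  0.042 ] 0.10228477981420177 0.32329109946072665
blu [ 0.5583 -0.2632  0.042 ] [ 0.464  -0.2613  0.042 ] [ 0.5111 -0.2622  0.042 ] 0.09435224859518956 -0.020156155991505432
```

```bash
cat >> h.py <<'E'
def plan(p0,q0,p1,R1,n=None,vt=38,vr=6.5):
    R0=Ro.from_quat(q0); R1=Ro.from_matrix(R1); w=(R0.inv()*R1).as_rotvec()
    d=np.array(p1)-p0
    m=max(np.linalg.norm(d)*1000/vt,np.degrees(np.linalg.norm(w))/vr,1); n=n or int(np.ceil(m))
    print("n",n,"dist",(np.linalg.norm(d)*1000).round(1),"ang",np.degrees(np.linalg.norm(w)).round(1))
    rows=[]
    for k in range(n):
        Rk=R0*Ro.from_rotvec(w*k/n); t=Rk.inv().apply(d/n)*1000
        rows.append(" ".join(f"{a:.1f}" for a in np.r_[t,np.degrees(w)/n]))
    for i in range(0,n,12): print("; ".join(rows[i:i+12]))
    return n
def gripR_ins(psi):
    R=insR(psi); return np.c_[-R[:,0],R[:,1],-R[:,2]]
def gripR_flat(yaw): # tool x = -(cos,sin)
    c,s=np.cos(yaw),np.sin(yaw); return np.array([[-c,-s,0],[-s,c,0],[0,0,-1.]])
V0=[.6643,.2447,-.0751]
def snap(name,*qs):
    from bench import arm
    p=arm.camera(name[:-2].rstrip("0123456789") if 0 else name.split("_")[0])
    pickle.dump({k:p[k] for k in("frame","mtx","R","t")},open(f"pics/{name}.pkl","wb"))
    cv2.imwrite(f"pics/{name}.png",p["frame"][:,:,::-1]); return p
E
python3 - <<'E'
from h import *
from bench import arm
o=arm.observe()
plan(o["tcp_pos"],o["tcp_rot"],inspt(V0,[-.09,0,.15])[0],gripR_ins(V0[2]))
E
```

```text
n 12 dist 435.9 ang 35.7
-30.4 -19.5 4.4 -0.4 -2.5 -1.6; -29.6 -20.3 5.5 -0.4 -2.5 -1.6; -28.7 -21.2 6.6 -0.4 -2.5 -1.6; -27.8 -22.0 7.7 -0.4 -2.5 -1.6; -26.9 -22.9 8.7 -0.4 -2.5 -1.6; -25.8 -23.7 9.7 -0.4 -2.5 -1.6; -24.7 -24.4 10.6 -0.4 -2.5 -1.6; -23.5 -25.2 11.4 -0.4 -2.5 -1.6; -22.3 -25.9 12.2 -0.4 -2.5 -1.6; -21.0 -26.6 13.0 -0.4 -2.5 -1.6; -19.7 -27.3 13.7 -0.4 -2.5 -1.6; -18.3 -27.9 14.3 -0.4 -2.5 -1.6
```

Emit:
move_arm(
  steps="-30.4 -19.5 4.4 -0.4 -2.5 -1.6; -29.6 -20.3 5.5 -0.4 -2.5 -1.6; -28.7 -21.2 6.6 -0.4 -2.5 -1.6; -27.8 -22.0 7.7 -0.4 -2.5 -1.6; -26.9 -22.9 8.7 -0.4 -2.5 -1.6; -25.8 -23.7 9.7 -0.4 -2.5 -1.6; -24.7 -24.4 10.6 -0.4 -2.5 -1.6; -23.5 -25.2 11.4 -0.4 -2.5 -1.6; -22.3 -25.9 12.2 -0.4 -2.5 -1.6; -21.0 -26.6 13.0 -0.4 -2.5 -1.6; -19.7 -27.3 13.7 -0.4 -2.5 -1.6; -18.3 -27.9 14.3 -0.4 -2.5 -1.6",
)

```text
time_s: 1.9
tcp_pos: [0.5204, 0.2515, 0.1728]
tcp_rot: [0.023, 0.963, -0.008, 0.269]
wrist_force: [2.1, 0.1, 0.0]
finger_gap: 0.0942
```

```bash
python3 - <<'E'
from h import *
from bench import arm
snap("wrist_1"); o=arm.observe(); print(o["time_s"],o["tcp_pos"],o["q"])
R=Ro.from_quat(o["tcp_rot"]).as_matrix(); print(R); print(inspt(V0,[-.09,0,.15]),gripR_ins(V0[2]))
E
```

```text
1.95 [0.5221071  0.24394638 0.17138787] [-1.12124991  0.15765593  0.35893023  2.25714439  0.80135991  0.48917191
  0.0728028 ]
[[-0.8526394   0.05169893  0.51993584]
 [ 0.03974087  0.9986271  -0.03412599]
 [-0.5209863  -0.00843446 -0.85352337]]
[[0.51178871 0.25617518 0.16990362]] [[-0.86358374  0.07502943  0.49859172]
 [ 0.06497734  0.99718132 -0.03751479]
 [-0.50000106  0.         -0.86602479]]
```

View pics/wrist_1.png

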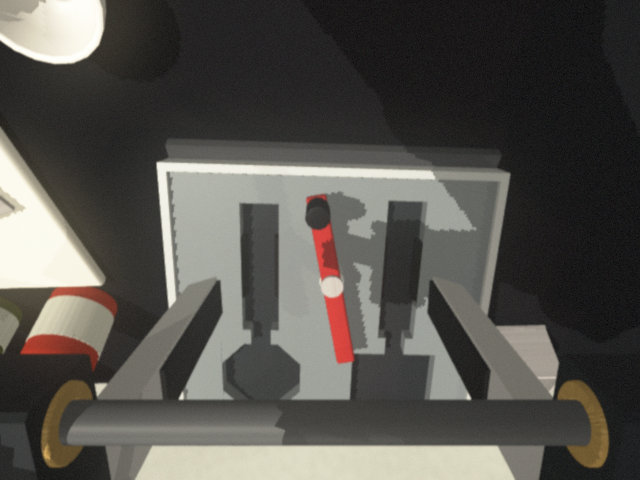

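```bash
python3 - <<'E'
from h import *
f=load("wrist_1")["frame"][:,:,::-1]
cv2.imwrite("pics/w1a.png",cv2.resize(f[140:340,150:350],None,fx=3,fy=3,interpolation=cv2.INTER_CUBIC))
cv2.imwrite("pics/w1b.png",cv2.resize(f[140:340,320:520],None,fx=3,fy=3,interpolation=cv2.INTER_CUBIC))
E
```

```text
(no output)
```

View pics/w1a.png

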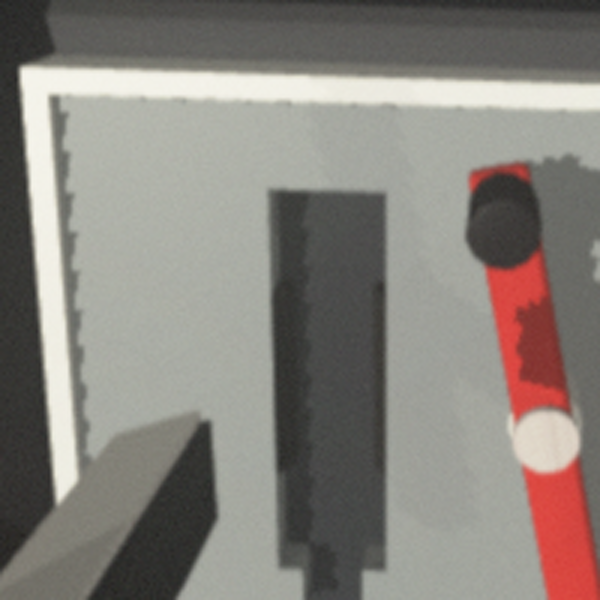

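View pics/w1b.png

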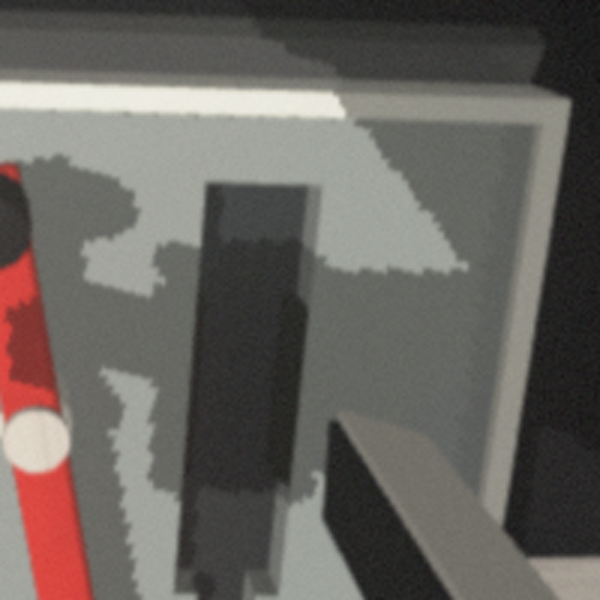

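```bash
cat > fit.py <<'E'
from h import *
def fitp(name,free6=False):
    p=load(name)
    W=np.array([(268,190),(387,193),(280,567),(385,570)])/3+[150,140]
    S=np.array([(207,183),(320,185),(175,592),(278,595)])/3+[320,140]
    Rm=np.array([[50/3+150,95/3+140],[545/3+320,122/3+140]])
    uv=np.r_[W,S,Rm]
    def pts(yp,rx,ry):
        a=[[-92.5,-yp-14.5,0],[-92.5,-yp+14.5,0],[12.5,-yp-14.5,0],[12.5,-yp+14.5,0],
           [-97.5,yp-14.5,0],[-97.5,yp+14.5,0],[17.5,yp-14.5,0],[17.5,yp+14.5,0],[-rx,-ry,4],[-rx,ry,4]]
        return np.array(a)/1000
    def f(v): return (proj(p,inspt(v[:3],pts(*v[3:])) )-uv).ravel()
    s=least_squares(f,V0+[54,115,120],x_scale=[.01,.01,.01,1,1,1],loss="soft_l1"); print(s.x.round(4)); print(f(s.x).reshape(-1,2).round(1))
    def g(v):
        X=pts(*v[6:])@ (insR(v[2])@Ro.from_rotvec(v[4:6].tolist()+[0]).as_matrix()).T+[v[0],v[1],.085+v[3]]
        return (proj(p,X)-uv).ravel()
    s6=least_squares(g,list(s.x[:3])+[0,0,0]+list(s.x[3:]),x_scale=[.01]*6+[1]*3,loss="soft_l1");print("6dof",s6.x.round(4)); print(g(s6.x).reshape(-1,2).round(1))
    return s.x
if __name__=="__main__":
    p=load("wrist_1"); print(-p["R"].T@p["t"])
    v=fitp("wrist_1")
    t=load("top0"); 
    a=np.array([[115,120,4],[115,-120,4],[-115,-120,4],[-115,120,4.]])/1000
    print(proj(t,inspt(v[:3],a)).round(1), "meas inner", [(110+a/5,95+b/4) for a,b in [(152,95),(672,132),(656,498),(185,462)]])
E
python3 fit.py
```

```text
[0.36728042 0.26002033 0.2690414 ]
[ 6.651000e-01  2.495000e-01 -8.020000e-02  5.487010e+01  1.150052e+02
  1.198013e+02]
[[ 0.2 -0.3]
 [-0.  -0.2]
 [-0.2  0.8]
 [ 0.7  0.6]
 [-0.4 -0.5]
 [ 1.  -0.1]
 [-0.4  0.7]
 [ 0.6  0.4]
 [-0.5 -0.3]
 [-0.6  0.3]]
6dof [ 6.676000e-01  2.494000e-01 -7.900000e-02 -2.100000e-03  5.900000e-03
 -7.100000e-03  5.543610e+01  1.154618e+02  1.213046e+02]
[[ 0.4 -0. ]
 [-0.3  0.1]
 [-0.  -0. ]
 [ 0.5 -0.2]
 [-0.5 -0.1]
 [ 0.5  0.3]
 [-0.1  0.1]
 [ 0.6 -0.1]
 [-0.4 -0.3]
 [-0.5  0.3]]
[[138.4 116.7]
 [242.5 127.6]
 [240.8 219.8]
 [145.5 209.8]] meas inner [(140.4, 118.75), (244.4, 128.0), (241.2, 219.5), (147.0, 210.5)]
```

```bash
python3 - <<'E'
from h import *
from bench import arm
o=arm.observe(); print(o["tcp_pos"])
plan(o["tcp_pos"],o["tcp_rot"],[.445,-.088,.2],gripR_flat(.32))
E
```

```text
[0.5221071  0.24394638 0.17138787]
n 9 dist 342.0 ang 37.7
4.2 -37.3 -5.9 -0.7 3.4 -2.3; 6.0 -37.0 -6.1 -0.7 3.4 -2.3; 7.9 -36.7 -6.1 -0.7 3.4 -2.3; 9.7 -36.2 -6.0 -0.7 3.4 -2.3; 11.5 -35.8 -5.8 -0.7 3.4 -2.3; 13.2 -35.2 -5.5 -0.7 3.4 -2.3; 15.0 -34.6 -5.1 -0.7 3.4 -2.3; 16.6 -33.9 -4.6 -0.7 3.4 -2.3; 18.2 -33.1 -3.9 -0.7 3.4 -2.3
```

Emit:
move_arm(
  steps="4.2 -37.3 -5.9 -0.7 3.4 -2.3; 6.0 -37.0 -6.1 -0.7 3.4 -2.3; 7.9 -36.7 -6.1 -0.7 3.4 -2.3; 9.7 -36.2 -6.0 -0.7 3.4 -2.3; 11.5 -35.8 -5.8 -0.7 3.4 -2.3; 13.2 -35.2 -5.5 -0.7 3.4 -2.3; 15.0 -34.6 -5.1 -0.7 3.4 -2.3; 16.6 -33.9 -4.6 -0.7 3.4 -2.3; 18.2 -33.1 -3.9 -0.7 3.4 -2.3; 0 0 0 0 0 0; 0 0 0 0 0 0",
)

```text
time_s: 2.87
tcp_pos: [0.4482, -0.0124, 0.1894]
tcp_rot: [-0.118, 0.991, -0.005, 0.062]
wrist_force: [-0.4, 0.7, -0.3]
finger_gap: 0.094
```

```bash
python3 - <<'E'
from h import *
from bench import arm
snap("wrist_2"); o=arm.observe(); print(o["time_s"],o["tcp_pos"],o["q"],o["qd"].round(3))
print(Ro.from_quat(o["tcp_rot"]).as_matrix())
E
```

```text
2.9167 [ 0.44818034 -0.01240106  0.18935735] [-0.66201649 -0.0064032   0.54611569  2.2380238   0.01746185  0.78568153
  1.68023821] [-0.024  0.006 -0.028  0.006  0.01  -0.017 -0.046]
[[-0.96461261 -0.23304805  0.12333338]
 [-0.23420364  0.97217339  0.00524865]
 [-0.12112462 -0.02382221 -0.99235141]]
```

View pics/wrist_2.png

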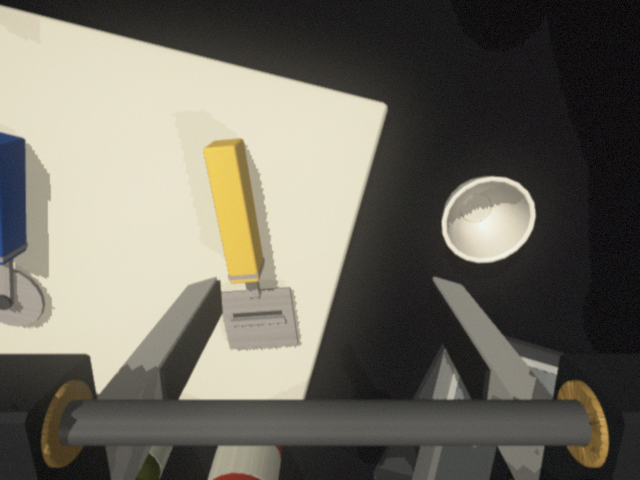

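```bash
python3 - <<'E'
from h import *
f=load("wrist_2")["frame"][:,:,::-1]
cv2.imwrite("pics/w2a.png",cv2.resize(f[125:305,170:320],None,fx=4,fy=3.3,interpolation=cv2.INTER_CUBIC))
E
```

```text
(no output)
```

View pics/w2a.png

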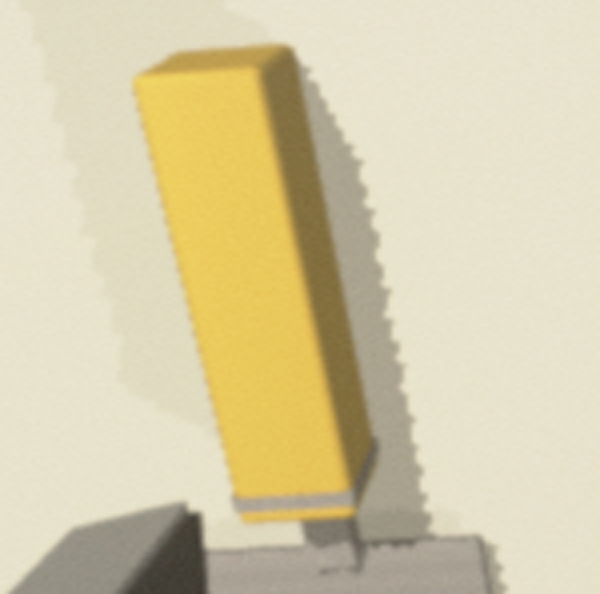

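```bash
cat >> h.py <<'E'
def fit_tool(p,uv,L,W=24,zt=.042,x0=(.48,-.08,.3)):
    P=np.array([[-L/2,-W/2],[-L/2,W/2],[L/2,-W/2],[L/2,W/2]])/1000
    def f(v):
        c,s=np.cos(v[2]),np.sin(v[2]); X=np.c_[v[0]+c*P[:,0]-s*P[:,1],v[1]+s*P[:,0]+c*P[:,1],np.full(4,zt)]
        return (proj(p,X)-uv).ravel()
    s=least_squares(f,x0); print("tool",s.x.round(4),"res",s.fun.reshape(-1,2).round(1).tolist()); return s.x
E
python3 - <<'E'
from h import *
from bench import arm
o=arm.observe()
uv=np.array([(134,80),(262,69),(241,522),(357,519)])/[4,3.3]+[170,125]
v=fit_tool(load("wrist_2"),uv,110)
plan(o["tcp_pos"],o["tcp_rot"],[v[0],v[1],.15],gripR_flat(v[2]))
E
```

```text
tool [ 0.4799 -0.0779  0.3265] res [[-0.9, -1.1], [0.8, -0.7], [-0.2, 1.7], [0.4, 0.6]]
n 3 dist 82.8 ang 8.8
-3.5 -23.4 14.2 -0.6 2.3 -1.7; -3.4 -23.6 13.8 -0.6 2.3 -1.7; -3.2 -23.9 13.5 -0.6 2.3 -1.7
```

Emit:
move_arm(
  steps="-3 -20 10 -0.6 2.3 -1.7; -3 -24 14 -0.6 2.3 -1.7; -3 -24 14 -0.6 2.3 -1.7; -1 -4 4 0 0 0; 0 0 0 0 0 0",
)

```text
time_s: 3.33
tcp_pos: [0.4828, -0.0756, 0.1475]
tcp_rot: [-0.166, 0.986, 0.002, -0.0]
wrist_force: [-0.6, -0.1, 0.0]
finger_gap: 0.0942
```

```bash
python3 - <<'E'
from h import *
from bench import arm
o=arm.observe(); print(o["tcp_pos"],o["time_s"])
v=[.4795,-.0785,.3265]
plan(o["tcp_pos"],o["tcp_rot"],[v[0],v[1],.10],gripR_flat(v[2]))
plan(o["tcp_pos"],o["tcp_rot"],[v[0],v[1],.046],gripR_flat(v[2]))
E
```

```text
[ 0.48278094 -0.07561709  0.14754767] 3.3333
n 2 dist 47.7 ang 0.5
2.0 -0.9 23.8 0.1 0.0 0.2; 2.0 -0.9 23.8 0.1 0.0 0.2
n 3 dist 101.6 ang 0.5
1.4 -0.7 33.8 0.1 0.0 0.2; 1.4 -0.7 33.8 0.1 0.0 0.2; 1.3 -0.6 33.8 0.1 0.0 0.2
```

Emit:
move_arm(
  steps="1.4 -0.7 30 0.1 0 0.2; 1.4 -0.7 30 0.1 0 0.2; 1.4 -0.7 25 0.1 0 0.2; 0 0 0 0 0 0; 0 0 0 0 0 0",
)

```text
time_s: 3.75
tcp_pos: [0.48, -0.0727, 0.0614]
tcp_rot: [-0.162, 0.987, -0.0, 0.002]
wrist_force: [0.7, -0.6, -0.4]
finger_gap: 0.0942
```

```bash
python3 - <<'E'
from h import *
from bench import arm
o=arm.observe(); print(o["tcp_pos"],o["time_s"])
snap("wrist_3")
v=[.4795,-.0785,.3265]
plan(o["tcp_pos"],o["tcp_rot"],[v[0],v[1],.046],gripR_flat(v[2]))
E
```

```text
[ 0.47999271 -0.07266074  0.06144465] 3.75
n 1 dist 16.5 ang 0.3
2.4 -5.4 15.4 -0.1 0.3 -0.1
```

View pics/wrist_3.png

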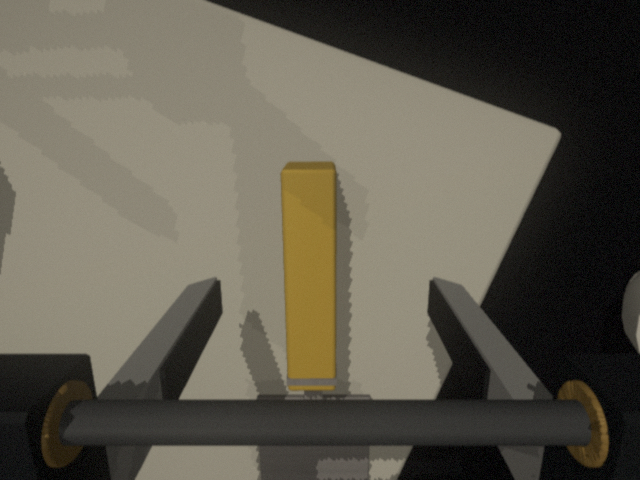

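```bash
python3 - <<'E'
from h import *
from bench import arm
o=arm.observe(); 
v=fit_tool(load("wrist_3"),np.array([(282,169),(336,168),(288,389),(335.5,389)]),110)
plan(o["tcp_pos"],o["tcp_rot"],[v[0],v[1],.046],gripR_flat(v[2]))
E
```

```text
tool [ 0.4788 -0.0788  0.329 ] res [[-1.6, -2.0], [1.5, -1.1], [-0.5, 2.2], [0.7, 2.2]]
n 1 dist 17.0 ang 0.4
3.3 -5.6 15.7 -0.1 0.3 -0.2
```

Emit:
move_arm(
  steps="3.0 -5.6 8 -0.1 0.3 -0.2; 1 -1 8 0 0 0; 0 0 0 0 0 0; 0 0 0 0 0 0",
)

```text
time_s: 4.13
tcp_pos: [0.4809, -0.0789, 0.0487]
tcp_rot: [-0.165, 0.986, 0.001, 0.003]
wrist_force: [0.4, -1.4, 0.8]
finger_gap: 0.0938
```

```bash
python3 - <<'E'
from h import *
from bench import arm
o=arm.observe(); 
v=[.4788,-.0788,.328]
plan(o["tcp_pos"],o["tcp_rot"],[v[0],v[1],.046],gripR_flat(v[2]))
E
```

```text
n 1 dist 3.4 ang 0.4
1.9 0.8 2.7 0.0 0.4 0.2
```

Emit:
move_arm(
  steps="2.4 1 2.7 0 0.4 0.2; 0.5 0 0.5 0 0 0; 0 0 0 0 0 0",
)

```text
time_s: 4.38
tcp_pos: [0.4782, -0.079, 0.0462]
tcp_rot: [-0.162, 0.987, 0.0, 0.0]
wrist_force: [-0.5, 0.2, 0.2]
finger_gap: 0.0937
```

Emit:
move_arm(
  steps="0 0 0 0 0 0; 0 0 0 0 0 0; 0 0 0 0 0 0; 0 0 0 0 0 0; 0 0 0 0 0 0; 0 0 0 0 0 0; 0 0 0 0 0 0; 0 0 0 0 0 0",
  jaw=1,
)

```text
time_s: 5.05
tcp_pos: [0.4784, -0.0789, 0.0465]
tcp_rot: [-0.163, 0.987, 0.0, 0.0]
wrist_force: [0.4, 0.5, -0.6]
finger_gap: 0.0445
```

```bash
python3 - <<'E'
from h import *
from bench import arm
o=arm.observe(); print(o["tcp_pos"],o["tcp_rot"],o["finger_gap"])
snap("wrist_4")
E
```

```text
[ 0.47842407 -0.07890904  0.04654981] [-1.62511955e-01  9.86706532e-01  1.93002188e-05  2.89226387e-04] 0.04445791179243756
```

View pics/wrist_4.png

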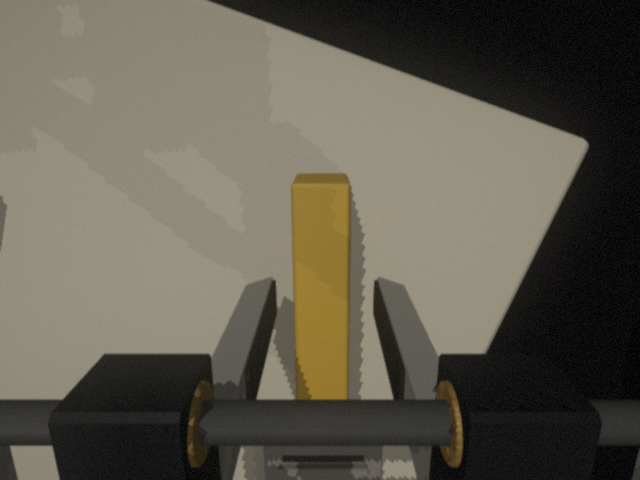

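Emit:
move_arm(
  steps="0 0 0 0 0 0; 0 0 0 0 0 0; 0 0 0 0 0 0; 0 0 0 0 0 0; 0 0 0 0 0 0; 0 0 0 0 0 0; 0 0 0 0 0 0",
  jaw=1,
)

```text
time_s: 5.68
tcp_pos: [0.4785, -0.079, 0.0466]
tcp_rot: [-0.162, 0.987, -0.0, 0.0]
wrist_force: [0.6, -0.8, -0.3]
finger_gap: 0.0237
```

```bash
python3 - <<'E'
from h import *
from bench import arm
o=arm.observe(); print(o["tcp_pos"],o["tcp_rot"],o["finger_gap"])
p=snap("wrist_5")
R=Ro.from_quat(o["tcp_rot"]).as_matrix(); print("cam in tcp",R.T@(-p["R"].T@p["t"]-o["tcp_pos"]))
E
```

```text
[ 0.47851435 -0.07900056  0.04658224] [-1.62466062e-01  9.86714064e-01 -4.62749993e-05  3.64158477e-04] 0.02373900035990938
cam in tcp [ 0.08053439  0.00084799 -0.16158862]
```

View pics/wrist_5.png

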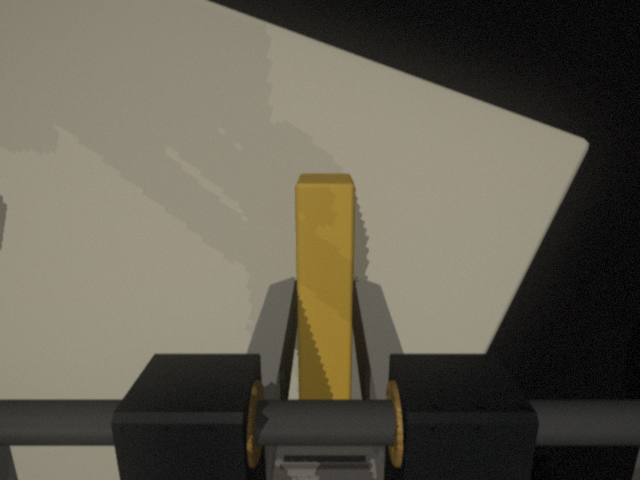

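```bash
python3 - <<'E'
from h import *
from bench import arm
o=arm.observe(); R=Ro.from_quat(o["tcp_rot"]).as_matrix()
p=load("wrist_5")
for q in [(326,184),(326,182)]: print(R.T@(ray(p,q,.042)-o["tcp_pos"]))
t=load("top0")
for n,c,h in [("pep",(308,132),.11),("olive",(354,133),.09),("beet",(391,133),.1),("ram",(251,265),.038)]: print(n,ray(t,c,h))
E
```

```text
[0.05338863 0.00147692 0.00454489]
[0.05417387 0.00147476 0.00454436]
pep [ 0.75849903 -0.02659645  0.11      ]
olive [ 0.76578986 -0.13730427  0.09      ]
beet [ 0.76487269 -0.22555756  0.1       ]
ram [0.44197684 0.10672931 0.038     ]
```

Emit:
move_arm(
  steps="0 0 -15 0 0 0; 0 0 -25 0 0 0; 0 0 -35 0 0 0; 0 0 -38 0 0 0; 0 0 -38 0 0 0; 0 0 -20 0 0 0",
)

```text
time_s: 6.23
tcp_pos: [0.474, -0.08, 0.2191]
tcp_rot: [-0.161, 0.987, -0.001, -0.007]
wrist_force: [1.1, 0.2, -1.3]
finger_gap: 0.0237
```

```bash
python3 - <<'E'
from h import *
from bench import arm
snap("scene_1")
o=arm.observe(); print(o["time_s"],o["tcp_pos"],o["finger_gap"],o["wrist_force"],o["moment"])
V=[.6651,.2495,-.080]
T=inspt(V,[-.04,.055,.075])[0]
plan(o["tcp_pos"],o["tcp_rot"],T+[0,0,.03],gripR_ins(V[2]),vt=30,vr=5.5)
print(T)
E
```

```text
6.2833 [ 0.47532222 -0.08007283  0.22130574] 0.023627613659068614 [ 4.10931915 -0.83905589  3.59880909] [ 0.01160737 -0.22682347  0.02809016]
n 14 dist 413.4 ang 38.2
-17.2 23.6 4.2 0.4 -2.2 1.6; -16.4 24.1 4.7 0.4 -2.2 1.6; -15.5 24.6 5.1 0.4 -2.2 1.6; -14.6 25.1 5.5 0.4 -2.2 1.6; -13.7 25.5 5.8 0.4 -2.2 1.6; -12.7 26.0 6.1 0.4 -2.2 1.6; -11.7 26.3 6.4 0.4 -2.2 1.6; -10.7 26.7 6.6 0.4 -2.2 1.6; -9.7 27.0 6.8 0.4 -2.2 1.6; -8.7 27.4 6.9 0.4 -2.2 1.6; -7.7 27.6 7.0 0.4 -2.2 1.6; -6.6 27.9 7.1 0.4 -2.2 1.6
-5.6 28.1 7.1 0.4 -2.2 1.6; -4.5 28.3 7.1 0.4 -2.2 1.6
[0.59758497 0.31008923 0.12995182]
```

View pics/scene_1.png

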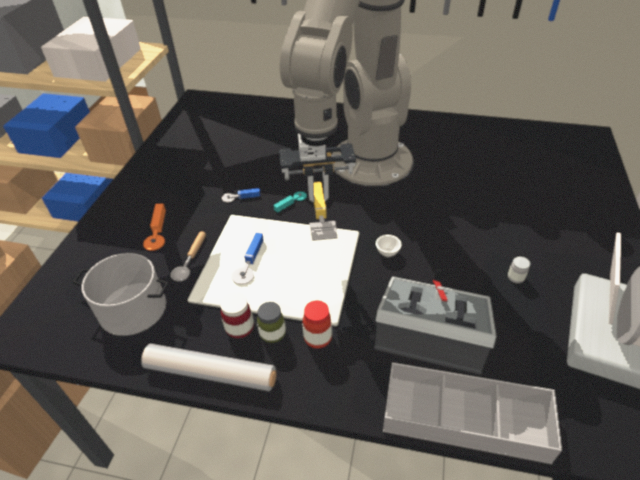

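Emit:
move_arm(
  steps="-15 22 3 0.4 -2.2 1.6; -16.4 24.1 4.0 0.4 -2.2 1.6; -15.5 24.6 4.5 0.4 -2.2 1.6; -14.6 25.1 5.0 0.4 -2.2 1.6; -13.7 25.5 5.5 0.4 -2.2 1.6; -12.7 26.0 6.1 0.4 -2.2 1.6; -11.7 26.3 6.4 0.4 -2.2 1.6; -10.7 26.7 6.6 0.4 -2.2 1.6; -9.7 27.0 6.8 0.4 -2.2 1.6; -8.7 27.4 6.9 0.4 -2.2 1.6; -7.7 27.6 7.0 0.4 -2.2 1.6; -6.6 27.9 7.1 0.4 -2.2 1.6",
)

```text
time_s: 7.28
tcp_pos: [0.5848, 0.2608, 0.178]
tcp_rot: [0.022, 0.971, 0.0, 0.239]
wrist_force: [0.7, 0.3, -1.5]
finger_gap: 0.0235
```

```bash
python3 - <<'E'
from h import *
from bench import arm
o=arm.observe(); print(o["time_s"],o["tcp_pos"],o["finger_gap"],o["q"])
V=[.6651,.2495,-.080]
T=inspt(V,[-.04,.055,.075])[0]
plan(o["tcp_pos"],o["tcp_rot"],T+[0,0,.02],gripR_ins(V[2]),vt=30,vr=5.5)
E
```

```text
7.2833 [0.58481338 0.26080025 0.17797151] 0.023536042669906197 [-1.19712141  0.27489008  0.59949533  2.10357904  0.32370716  0.44428694
  0.61313256]
n 2 dist 58.1 ang 3.3
1.9 24.7 15.1 0.8 -1.2 0.8; 2.5 24.9 14.7 0.8 -1.2 0.8
```

Emit:
move_arm(
  steps="1.9 20 11 0.8 -1.2 0.8; 2.3 20 10 0.6 -1 0.6; 0 6 3 0 0 0; 0 0 0 0 0 0; 0 0 0 0 0 0",
)

```text
time_s: 7.7
tcp_pos: [0.5923, 0.3168, 0.1502]
tcp_rot: [0.032, 0.966, -0.01, 0.258]
wrist_force: [-0.3, -0.6, -1.5]
finger_gap: 0.0238
```

```bash
python3 - <<'E'
from h import *
from bench import arm
p=snap("wrist_6");snap("top_6");snap("scene_6")
o=arm.observe(); print(o["time_s"],o["tcp_pos"],o["finger_gap"],o["wrist_force"])
V=[.6651,.2495,-.080]
T=inspt(V,[-.04,.055,.075])[0]
plan(o["tcp_pos"],o["tcp_rot"],T,gripR_ins(V[2]),vt=30,vr=5.5)
f=load("top_6")["frame"][:,:,::-1]
cv2.imwrite("pics/t6.png",cv2.resize(f[95:245,110:270],None,fx=5,fy=4,interpolation=cv2.INTER_CUBIC))
E
```

```text
7.85 [0.5929943  0.31556764 0.15121462] 0.023794747472714695 [ 0.4207346  -0.3707426  -0.67824058]
n 1 dist 22.4 ang 0.6
6.3 -5.1 20.9 0.3 -0.0 0.5
```

View pics/wrist_6.png

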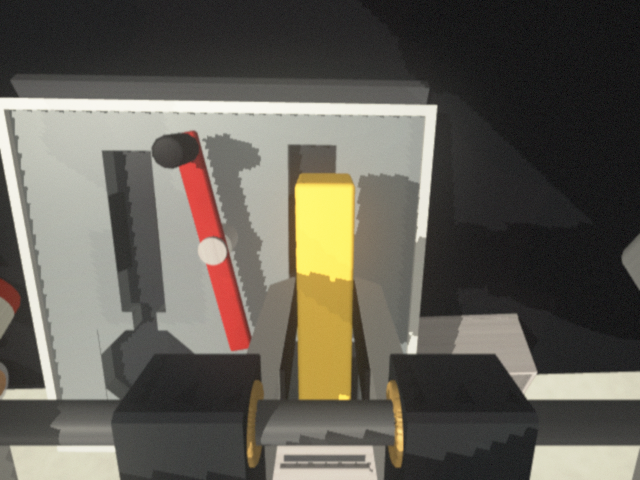

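View pics/t6.png

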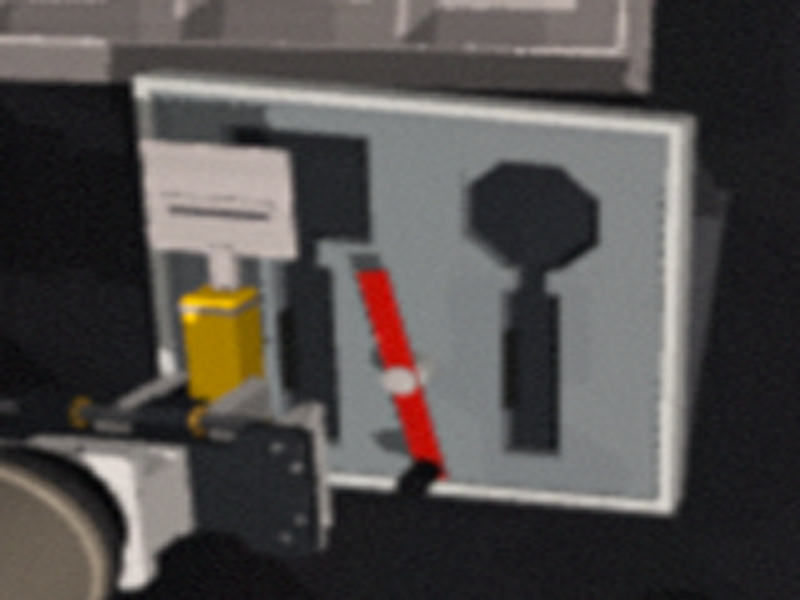

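```bash
python3 - <<'E'
from h import *
f=load("wrist_6")["frame"][:,:,::-1]
cv2.imwrite("pics/w6a.png",cv2.resize(f[90:330,0:220],None,fx=3,fy=2.5,interpolation=cv2.INTER_CUBIC))
cv2.imwrite("pics/w6b.png",cv2.resize(f[90:290,240:450],None,fx=3,fy=3,interpolation=cv2.INTER_CUBIC))
E
```

```text
(no output)
```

View pics/w6a.png

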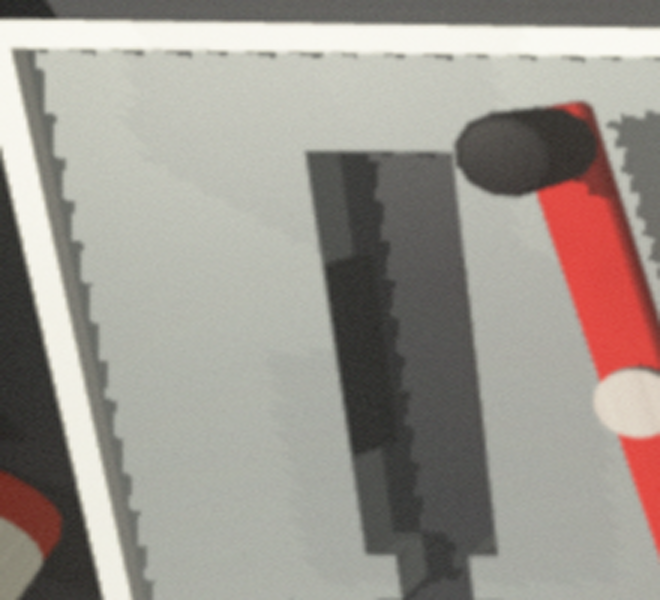

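View pics/w6b.png

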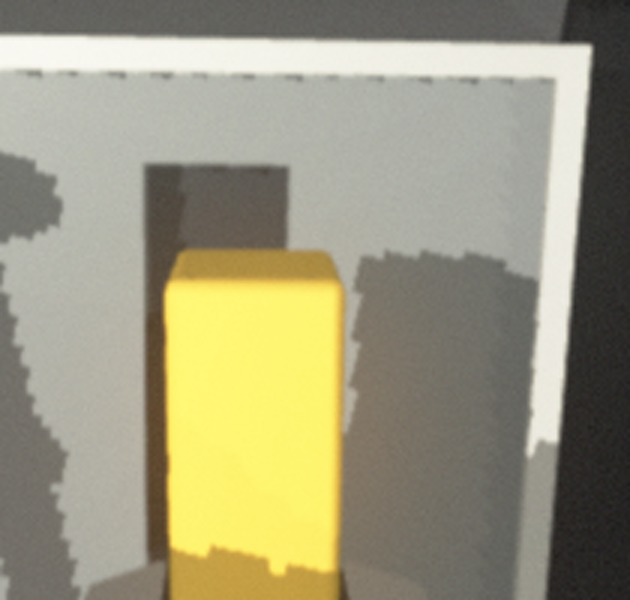

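```bash
cat > fit2.py <<'E'
from h import *
def fitins(name,obs,rot=False,v0=(.6651,.2495,-.08)):
    """obs: list of (ins pt mm, uv)"""
    p=load(name); P=np.array([a for a,_ in obs])/1000.; uv=np.array([b for _,b in obs])
    def g(v):
        X=P@(insR(v[2])@Ro.from_rotvec([v[4],v[5],0]).as_matrix()).T+[v[0],v[1],.085+v[3]]
        return (proj(p,X)-uv).ravel()
    s=least_squares(lambda v:g(np.r_[v,0,0,0]),v0,loss="soft_l1"); print("3dof",s.x.round(4)); print(s.fun.reshape(-1,2).round(1).tolist())
    s6=least_squares(g,list(v0)+[0,0,0],loss="soft_l1"); print("6dof",s6.x.round(4)); print(s6.fun.reshape(-1,2).round(1).tolist())
    return s.x,s6.x
E
python3 - <<'E'
from fit2 import *
a=lambda x,y:(x/3,y/2.5+90)
b=lambda x,y:(x/3+240,y/3+90)
obs=[((-92.5,-69.5,0),a(306,152)),((-92.5,-40.5,0),a(453,153)),((12.5,-69.5,0),a(367,553)),((12.5,-40.5,0),a(497,553)),
((-97.5,40.5,0),b(144,163)),((-97.5,69.5,0),b(289,166)),((-115,-120,4),a(15,50)),((-115,120,4),b(556,80))]
s,s6=fitins("wrist_6",obs)
from bench import arm
o=arm.observe()
T=inspt(s,[-.04,.055,.075])[0]
R=gripR_ins(s[2])
plan(o["tcp_pos"],o["tcp_rot"],T,R,vt=30,vr=5.5)
# tool rear edge in hand
p=load("wrist_6"); Rt=Ro.from_quat(o["tcp_rot"]).as_matrix()
d=Rt.T@p["R"].T@np.linalg.inv(p["mtx"])@np.array([325,182.5,1]);c=Rt.T@(-p["R"].T@p["t"]-o["tcp_pos"]);print(c, c+d*(.0046-c[2])/d[2])
for q in [(164/3+240,283/3+90),(344/3+240,283/3+90),(169.5/3+240,560/3+90),(341/3+240,560/3+90)]:
    d=Rt.T@p["R"].T@np.linalg.inv(p["mtx"])@np.array([*q,1]);print(c+d*(.0046-c[2])/d[2])
E
```

```text
3dof [ 0.6655  0.2492 -0.0815]
[[-0.4, -0.1], [-0.1, 0.2], [-0.2, 1.4], [0.6, 1.9], [-0.1, 0.5], [0.6, 0.2], [-1.6, -0.4], [0.8, -0.4]]
6dof [ 0.6662  0.2487 -0.0826 -0.0012  0.0057  0.0026]
[[0.2, -0.5], [0.1, -0.1], [0.2, 0.1], [0.7, 0.7], [-0.7, 0.4], [-0.1, 0.2], [-0.2, -0.6], [-0.1, -0.2]]
n 1 dist 22.6 ang 0.7
5.9 -5.3 21.1 0.3 -0.0 0.6
[ 0.08224494  0.00183067 -0.16133593] [0.05580501 0.00223342 0.0046    ]
[ 0.05503447 -0.00960043  0.0046    ]
[0.05513615 0.01381485 0.0046    ]
[ 0.01646231 -0.00941081  0.0046    ]
[0.01656231 0.01432132 0.0046    ]
```

```bash
python3 - <<'E'
from fit2 import *
from bench import arm
o=arm.observe();s=[.6655,.2492,-.0815]
plan(o["tcp_pos"],o["tcp_rot"],inspt(s,[-.04,.053,.050])[0],gripR_ins(s[2]),vt=20,vr=5.5)
E
```

```text
n 3 dist 47.1 ang 0.7
2.0 -2.5 15.4 0.1 -0.0 0.2; 2.0 -2.5 15.4 0.1 -0.0 0.2; 2.0 -2.4 15.4 0.1 -0.0 0.2
```

Emit:
move_arm(
  steps="2 -3 14 0.1 0 0.2; 2 -3 14 0.1 0 0.2; 1.5 -2 11 0.1 0 0.2; 0 0 0 0 0 0; 0 0 0 0 0 0",
)

```text
time_s: 8.27
tcp_pos: [0.6096, 0.3012, 0.117]
tcp_rot: [0.044, 0.965, -0.009, 0.259]
wrist_force: [-0.0, -0.7, -1.6]
finger_gap: 0.0242
```

```bash
python3 - <<'E'
from fit2 import *
from bench import arm
p=snap("wrist_7")
o=arm.observe();s=[.6655,.2492,-.0815]; print(o["time_s"],o["wrist_force"],o["finger_gap"])
plan(o["tcp_pos"],o["tcp_rot"],inspt(s,[-.04,.053,.041])[0],gripR_ins(s[2]),vt=20,vr=5.5)
f=p["frame"][:,:,::-1]
cv2.imwrite("pics/w7b.png",cv2.resize(f[60:330,220:430],None,fx=3,fy=2.2,interpolation=cv2.INTER_CUBIC))
E
```

```text
8.3167 [ 1.19323698 -0.44132069 -1.48579979] 0.023757964428429163
n 1 dist 18.2 ang 0.5
4.1 5.7 16.8 0.1 0.0 -0.5
```

View pics/w7b.png

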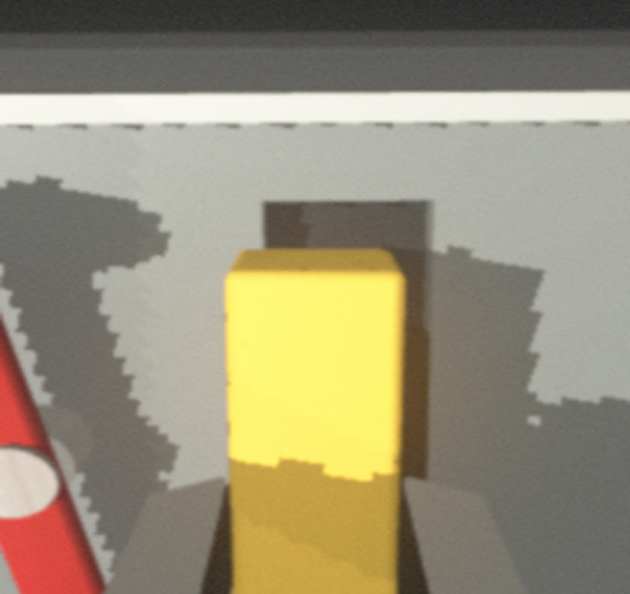

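View pics/wrist_7.png

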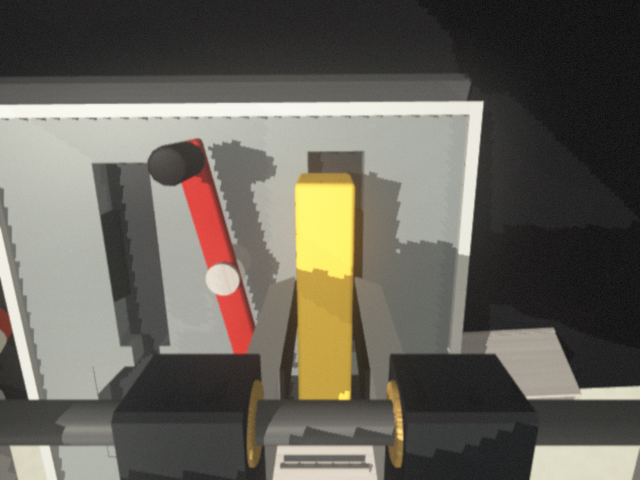

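```bash
python3 - <<'E'
from fit2 import *
from bench import arm
o=arm.observe()
b=lambda x,y:(x/3+220,y/2.2+60)
obs=[((-92.5,-69.5,0),(93,163)),((12.5,-69.5,0),(121,346)),((12.5,-40.5,0),(169,346)),
((-97.5,40.5,0),b(263,202)),((-97.5,69.5,0),b(432,202)),((-115,120,4),(471,114.5))]
s,s6=fitins("wrist_7",obs)
p=load("wrist_7"); Rt=Ro.from_quat(o["tcp_rot"]).as_matrix();c=Rt.T@(-p["R"].T@p["t"]-o["tcp_pos"]);print(c)
for q in [b(227,272),b(405,272),b(230,460),b(400,460)]:
    d=Rt.T@p["R"].T@np.linalg.inv(p["mtx"])@np.array([*q,1]);print(c+d*(.0046-c[2])/d[2])
plan(o["tcp_pos"],o["tcp_rot"],inspt(s,[-.04,.055,.041])[0],gripR_ins(s[2]),vt=20,vr=5.5)
E
```

```text
3dof [ 0.6652  0.2491 -0.0837]
[[-1.6, 0.1], [-1.0, 0.8], [1.4, 0.4], [0.2, -0.1], [1.2, -0.5], [-0.2, 0.3]]
6dof [ 6.651e-01  2.487e-01 -8.260e-02  4.000e-04  2.510e-02 -1.140e-02]
[[0.1, -0.1], [-0.6, -0.1], [1.1, 0.2], [-0.8, 0.1], [0.4, -0.2], [-0.0, 0.2]]
[ 0.08113829  0.00080794 -0.16172104]
[ 0.05409046 -0.01026183  0.0046    ]
[0.0541222  0.01293866 0.0046    ]
[ 0.01850234 -0.01045658  0.0046    ]
[0.01852949 0.0130044  0.0046    ]
n 1 dist 18.9 ang 0.5
4.3 7.7 16.7 0.2 0.0 -0.4
```

Emit:
move_arm(
  steps="2 3 8 0.1 0 -0.2; 2 3 8 0.1 0 -0.2; 0 0 0 0 0 0; 0 0 0 0 0 0",
)

```text
time_s: 8.65
tcp_pos: [0.6153, 0.3085, 0.1014]
tcp_rot: [0.04, 0.965, -0.01, 0.259]
wrist_force: [-0.9, 0.3, -0.4]
finger_gap: 0.0237
```

```bash
python3 - <<'E'
from fit2 import *
from bench import arm
p=snap("wrist_8")
o=arm.observe();s=[.6655,.2491,-.0825]; print(o["time_s"],o["wrist_force"],o["finger_gap"])
plan(o["tcp_pos"],o["tcp_rot"],inspt(s,[-.04,.0537,.041])[0],gripR_ins(s[2]),vt=20,vr=5.5)
f=p["frame"][:,:,::-1]
cv2.imwrite("pics/w8b.png",cv2.resize(f[60:330,220:430],None,fx=3,fy=2.2,interpolation=cv2.INTER_CUBIC))
E
```

```text
8.7 [-0.38427057  0.62624057 -2.36469097] 0.02357183002836856
n 1 dist 1.6 ang 0.1
0.5 -1.4 0.7 0.0 0.0 -0.1
```

View pics/w8b.png

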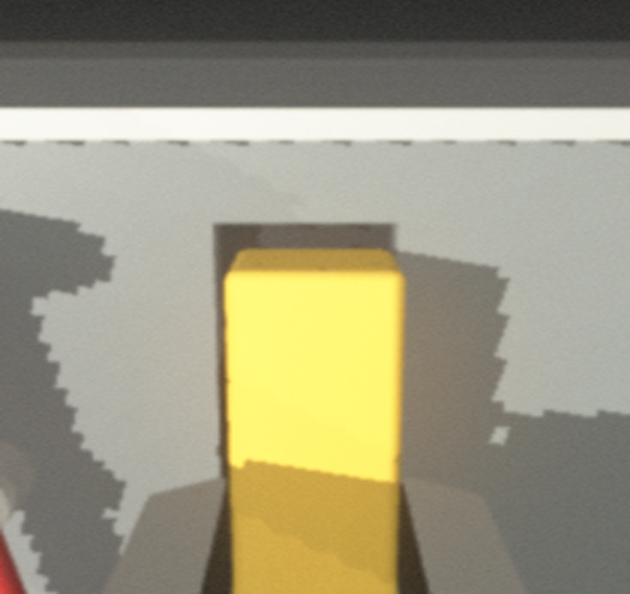

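```bash
python3 - <<'E'
from fit2 import *
from bench import arm
o=arm.observe();p=load("wrist_8"); Rt=Ro.from_quat(o["tcp_rot"]).as_matrix();c=Rt.T@(-p["R"].T@p["t"]-o["tcp_pos"])
b=lambda x,y:(x/3+220,y/2.2+60)
for q,z in [(b(315,249),.0346),(b(315,272),.0046),(b(215,225),.041),(b(397,225),.041),(b(397,225),.043)]:
    d=Rt.T@p["R"].T@np.linalg.inv(p["mtx"])@np.array([*q,1]);print((1000*(c+d*(z-c[2])/d[2])).round(1))
E
```

```text
[53.9  1.2 34.6]
[53.9  1.1  4.6]
[ 58.1 -14.5  41. ]
[58.1 14.  41. ]
[57.9 14.1 43. ]
```

Emit:
move_arm(
  steps="1 -1.4 2 0 0 0; 0 0 4 0 0 0; 0 0 3 0 0 0; 0 0 0 0 0 0",
)

```text
time_s: 9.03
tcp_pos: [0.6189, 0.3072, 0.0927]
tcp_rot: [0.04, 0.965, -0.01, 0.259]
wrist_force: [0.4, 0.1, -2.0]
finger_gap: 0.0241
```

```bash
cat > st.py <<'E'
from fit2 import *
import sys
from bench import arm
def st(s=(.6655,.2491,-.0825),y=.0537,z=.0206,x=-.04):
    o=arm.observe(); R=Ro.from_quat(o["tcp_rot"]).as_matrix()
    print(o["time_s"],"F tool",(R.T@o["wrist_force"]).round(1),"M",(R.T@o["moment"]).round(2),"gap",round(o["finger_gap"],4), "ins mm",(1000*insR(s[2]).T@(o["tcp_pos"]-[s[0],s[1],.085])).round(1))
    plan(o["tcp_pos"],o["tcp_rot"],inspt(s,[x,y,z])[0],gripR_ins(s[2]),vt=20,vr=5.5)
E
python3 - <<'E'
from st import *
p=snap("wrist_9"); st()
f=p["frame"][:,:,::-1]
cv2.imwrite("pics/w9b.png",cv2.resize(f[60:330,220:430],None,fx=3,fy=2.2,interpolation=cv2.INTER_CUBIC))
E
```

```text
9.0833 F tool [ 0.7 -0.8  2.1] M [-0.03  0.67  0.01] gap 0.0236 ins mm [-40.5  54.1  32.4]
n 1 dist 11.9 ang 0.1
-0.5 -0.4 11.8 0.1 0.1 -0.0
```

View pics/w9b.png

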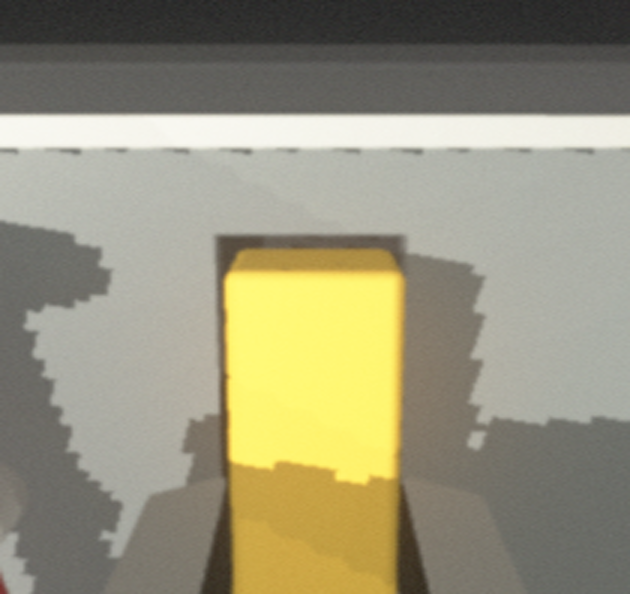

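Emit:
move_arm(
  steps="0 -0.5 3 0 0 0; 0 0 3 0 0 0; 0 0 3 0 0 0",
)

```text
time_s: 9.33
tcp_pos: [0.6237, 0.3069, 0.0855]
tcp_rot: [0.04, 0.965, -0.009, 0.259]
wrist_force: [-3.1, 0.3, 4.5]
finger_gap: 0.0239
```

```bash
python3 - <<'E'
from st import *
st()
E
```

```text
9.3333 F tool [ 0.4  0.  -5.4] M [ 0.22  0.74 -0.03] gap 0.0239 ins mm [-40.   54.2  23.6]
n 1 dist 3.1 ang 0.2
0.0 -0.5 3.0 0.2 0.1 -0.1
```

Emit:
move_arm(
  steps="0 -0.3 3 0 0 0; 0 0 3 0 0 0; 0 0 2 0 0 0",
)

```text
time_s: 9.58
tcp_pos: [0.6279, 0.3065, 0.08]
tcp_rot: [0.041, 0.965, -0.008, 0.26]
wrist_force: [-40.6, -6.8, 54.2]
finger_gap: 0.0237
```

```bash
python3 - <<'E'
from st import *
st()
p=snap("wrist_10")
f=p["frame"][:,:,::-1]
cv2.imwrite("pics/w10b.png",cv2.resize(f[60:330,220:430],None,fx=3,fy=2.2,interpolation=cv2.INTER_CUBIC))
E
```

```text
9.5833 F tool [  7.3  -9.8 -66.9] M [ 2.24  2.25 -0.04] gap 0.0237 ins mm [-39.   54.1  16.8]
n 1 dist 4.0 ang 0.3
1.0 -0.4 -3.8 0.2 0.1 -0.1
```

View pics/w10b.png

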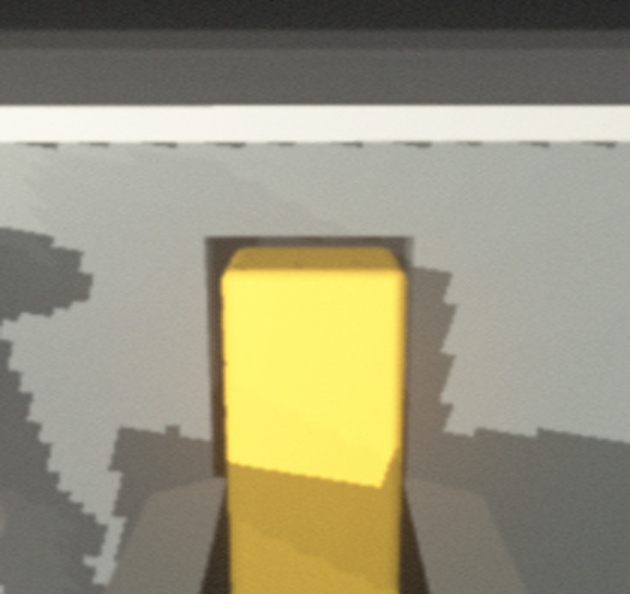

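Emit:
move_arm(
  steps="0 0 -4 0 0 0; 0 0 0 0 0 0",
)

```text
time_s: 9.8
tcp_pos: [0.6259, 0.3063, 0.0835]
tcp_rot: [0.041, 0.965, -0.008, 0.26]
wrist_force: [-3.8, -0.6, 3.8]
finger_gap: 0.0236
```

```bash
python3 - <<'E'
from st import *
st()
p=snap("wrist_11"); snap("scene_11")
f=p["frame"][:,:,::-1]
cv2.imwrite("pics/w11b.png",cv2.resize(f[60:330,220:430],None,fx=3,fy=2.2,interpolation=cv2.INTER_CUBIC))
E
```

```text
9.8 F tool [ 1.3 -0.9 -5.2] M [ 0.06  0.74 -0.05] gap 0.0236 ins mm [-39.   53.8  20.8]
n 1 dist 1.0 ang 0.3
1.0 -0.1 0.2 0.2 0.1 -0.2
```

View pics/w11b.png

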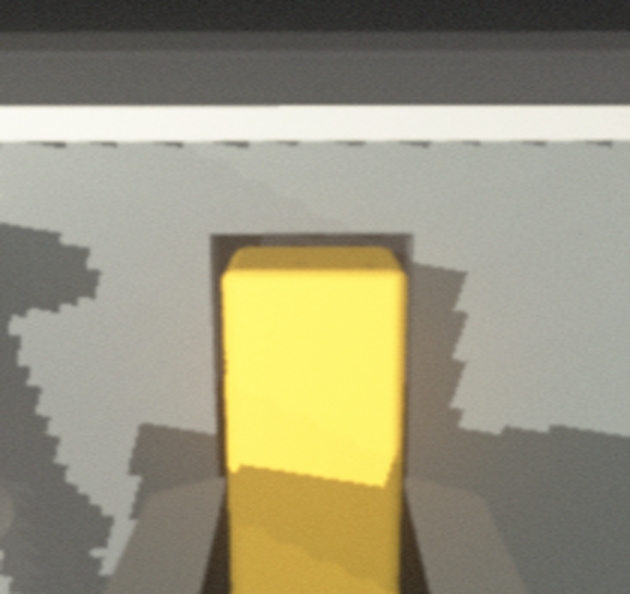

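Emit:
move_arm(
  steps="0 0 0 0 0 0; 0 0 0 0 0 0; 0 0 0 0 0 0",
  jaw=0.62,
)

```text
time_s: 10.15
tcp_pos: [0.6266, 0.3065, 0.083]
tcp_rot: [0.041, 0.965, -0.008, 0.26]
wrist_force: [0.2, -0.7, 0.0]
finger_gap: 0.0355
```

Emit:
move_arm(
  steps="0 0 -6 0 0 0; 0 0 -14 0 0 0; 0 0 -18 0 0 0; 0 0 -8 0 0 0; 0 0 0 0 0 0; 0 0 0 0 0 0",
)

```text
time_s: 10.65
tcp_pos: [0.6026, 0.3078, 0.1243]
tcp_rot: [0.041, 0.965, -0.009, 0.26]
wrist_force: [0.9, -0.7, 0.5]
finger_gap: 0.0357
```

```bash
python3 - <<'E'
from st import *
st(x=-.04,z=.06,y=.0537)
p=snap("wrist_12")
E
```

```text
10.65 F tool [-1.1 -0.6  0.1] M [-0.01  0.45  0.03] gap 0.0357 ins mm [-38.9  53.3  67.8]
n 1 dist 7.9 ang 0.3
1.1 0.4 7.8 0.2 0.1 -0.2
```

View pics/wrist_12.png

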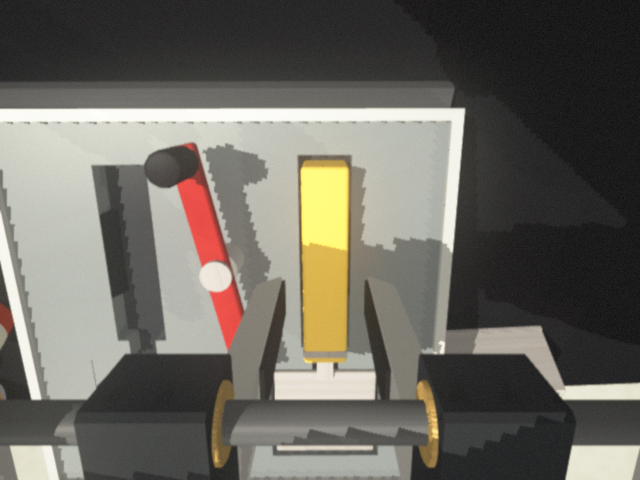

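Emit:
move_arm(
  steps="0 0 0 0 0 0; 0.6 0.3 0 0 0 0; 0.5 0 4 0 0 0; 0 0 6 0 0 0; 0 0 8 0 0 0; 0 0 0 0 0 0",
  jaw=1,
)

```text
time_s: 11.2
tcp_pos: [0.6119, 0.3067, 0.1042]
tcp_rot: [0.041, 0.965, -0.01, 0.259]
wrist_force: [-0.0, 1.0, 0.2]
finger_gap: 0.0012
```

```bash
python3 - <<'E'
from st import *
st(x=-.04,z=.033,y=.0537)
E
```

```text
11.2 F tool [-0.   1.  -0.3] M [-0.01  0.54 -0.  ] gap 0.0012 ins mm [-40.8  53.   45.8]
n 1 dist 12.8 ang 0.2
-0.8 0.7 12.8 0.1 0.1 -0.1
```

Emit:
move_arm(
  steps="-0.8 0.7 4 0 0 0; 0 0 4 0 0 0; 0 0 3 0 0 0",
)

```text
time_s: 11.45
tcp_pos: [0.6189, 0.3063, 0.0936]
tcp_rot: [0.041, 0.965, -0.011, 0.259]
wrist_force: [-39.9, -0.0, 56.6]
finger_gap: 0.0006
```

```bash
python3 - <<'E'
from st import *
st(x=-.04,z=.033,y=.0537)
E
```

```text
11.45 F tool [  6.   -3.3 -68.9] M [ 0.64  1.55 -0.04] gap 0.0006 ins mm [-40.   53.2  33. ]
n 1 dist 0.5 ang 0.1
-0.0 0.5 0.0 -0.0 0.1 -0.1
```

Emit:
move_arm(
  steps="0 0 -5 0 0 0; 0 0 -15 0 0 0; 0 0 -30 0 0 0; 0 0 -35 0 0 0; 0 0 -20 0 0 0",
  jaw=0,
)

```text
time_s: 11.87
tcp_pos: [0.566, 0.3074, 0.1819]
tcp_rot: [0.042, 0.965, -0.015, 0.257]
wrist_force: [0.7, 0.4, 1.9]
finger_gap: 0.0306
```

```bash
python3 - <<'E'
from st import *
o=arm.observe(); print(o["tcp_pos"])
plan(o["tcp_pos"],o["tcp_rot"],[.48,-.255,.17],gripR_flat(0),vt=34)
E
```

```text
[0.56595369 0.30742314 0.18190129]
n 17 dist 569.1 ang 30.3
2.3 -33.4 -0.2 -0.1 1.8 -0.3; 2.5 -33.4 -0.2 -0.1 1.8 -0.3; 2.6 -33.4 -0.2 -0.1 1.8 -0.3; 2.8 -33.4 -0.2 -0.1 1.8 -0.3; 3.0 -33.3 -0.1 -0.1 1.8 -0.3; 3.2 -33.3 -0.1 -0.1 1.8 -0.3; 3.3 -33.3 -0.1 -0.1 1.8 -0.3; 3.5 -33.3 -0.0 -0.1 1.8 -0.3; 3.7 -33.3 0.0 -0.1 1.8 -0.3; 3.8 -33.3 0.1 -0.1 1.8 -0.3; 4.0 -33.2 0.1 -0.1 1.8 -0.3; 4.1 -33.2 0.2 -0.1 1.8 -0.3
4.3 -33.2 0.3 -0.1 1.8 -0.3; 4.5 -33.2 0.4 -0.1 1.8 -0.3; 4.6 -33.2 0.4 -0.1 1.8 -0.3; 4.8 -33.1 0.5 -0.1 1.8 -0.3; 4.9 -33.1 0.6 -0.1 1.8 -0.3
```

Emit:
move_arm(
  steps="2.3 -33 -4 -0.1 1.8 -0.3; 2.5 -34 -4 -0.1 1.8 -0.3; 2.6 -34 -1 -0.1 1.8 -0.3; 2.8 -34 -0.2 -0.1 1.8 -0.3; 3 -34 -0.1 -0.1 1.8 -0.3; 3.2 -34 -0.1 -0.1 1.8 -0.3; 3.3 -34 0 -0.1 1.8 -0.3; 3.5 -34 0 -0.1 1.8 -0.3; 3.7 -34 0 -0.1 1.8 -0.3; 3.8 -34 0 -0.1 1.8 -0.3; 4 -34 0 -0.1 1.8 -0.3; 4 -34 0 -0.1 1.8 -0.3",
)

```text
time_s: 12.87
tcp_pos: [0.5025, -0.0992, 0.1852]
tcp_rot: [-0.001, 0.997, 0.006, 0.071]
wrist_force: [0.3, -0.3, -0.5]
finger_gap: 0.0941
```

```bash
python3 - <<'E'
from st import *
o=arm.observe(); print(o["tcp_pos"],o["qd"])
plan(o["tcp_pos"],o["tcp_rot"],[.485,-.255,.16],gripR_flat(0),vt=34)
E
```

```text
[ 0.50245255 -0.09918642  0.18521863] [ 0.9227067   0.40299996  0.20504492 -0.32608376 -0.58431736  0.5151277
  1.52466437]
n 5 dist 158.8 ang 8.2
4.2 -31.2 4.1 0.1 1.6 0.0; 4.1 -31.2 4.3 0.1 1.6 0.0; 3.9 -31.2 4.5 0.1 1.6 0.0; 3.8 -31.2 4.7 0.1 1.6 0.0; 3.6 -31.2 4.9 0.1 1.6 0.0
```

Emit:
move_arm(
  steps="4 -31 4 0.1 1.6 0; 4 -31 4 0.1 1.6 0; 4 -31 4.5 0.1 1.6 0; 4 -31 4.5 0.1 1.6 0; 3.5 -20 5 0.1 1.6 0; 0 0 0 0 0 0; 0 0 0 0 0 0",
)

```text
time_s: 13.45
tcp_pos: [0.4824, -0.259, 0.1596]
tcp_rot: [0.003, 1.0, 0.002, -0.001]
wrist_force: [0.6, 1.0, -0.2]
finger_gap: 0.0938
```

```bash
python3 - <<'E'
from st import *
snap("wrist_13");o=arm.observe(); print(o["tcp_pos"])
E
```

```text
[ 0.4823788  -0.25869295  0.15970569]
```

View pics/wrist_13.png

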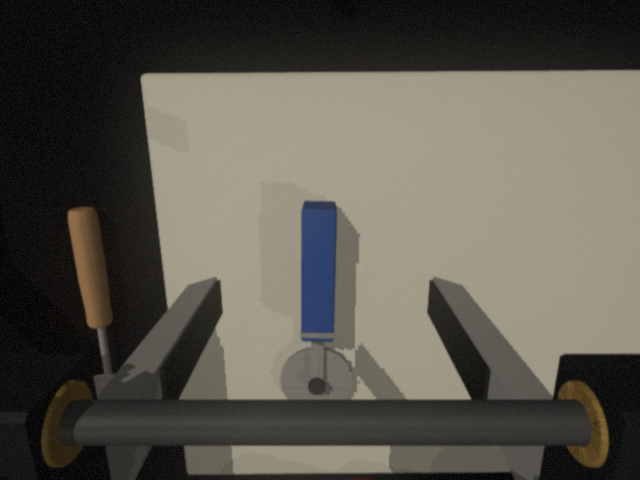

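```bash
python3 - <<'E'
from st import *
o=arm.observe()
v=fit_tool(load("wrist_13"),np.array([(302,208),(336.5,208),(301,341),(334.5,341)]),100,x0=(.51,-.26,0))
plan(o["tcp_pos"],o["tcp_rot"],[v[0],v[1],.062],gripR_flat(v[2]))
E
```

```text
tool [ 0.5128 -0.262  -0.0186] res [[-0.8, -0.6], [0.7, -0.2], [0.4, 0.3], [-0.3, 0.7]]
n 3 dist 102.4 ang 0.8
-10.2 -1.2 32.6 0.1 -0.0 0.2; -10.2 -1.1 32.6 0.1 -0.0 0.2; -10.2 -1.0 32.6 0.1 -0.0 0.2
```

Emit:
move_arm(
  steps="-10.2 -1.2 30 0.1 0 0.2; -10.2 -1.1 31 0.1 0 0.2; -10 -1 26 0.1 0 0.2; 0 0 0 0 0 0; 0 0 0 0 0 0",
  jaw=0.4,
)

```text
time_s: 13.92
tcp_pos: [0.5165, -0.2575, 0.0723]
tcp_rot: [0.006, 1.0, 0.0, 0.003]
wrist_force: [0.3, -0.8, 0.7]
finger_gap: 0.0638
```

```bash
python3 - <<'E'
from st import *
snap("wrist_14");o=arm.observe(); print(o["tcp_pos"])
plan(o["tcp_pos"],o["tcp_rot"],[.5128,-.262,.0465],gripR_flat(-.0186))
E
```

```text
[ 0.51653535 -0.25709293  0.07244904]
n 1 dist 26.7 ang 0.5
3.8 -5.0 25.9 0.0 0.4 0.4
```

View pics/wrist_14.png

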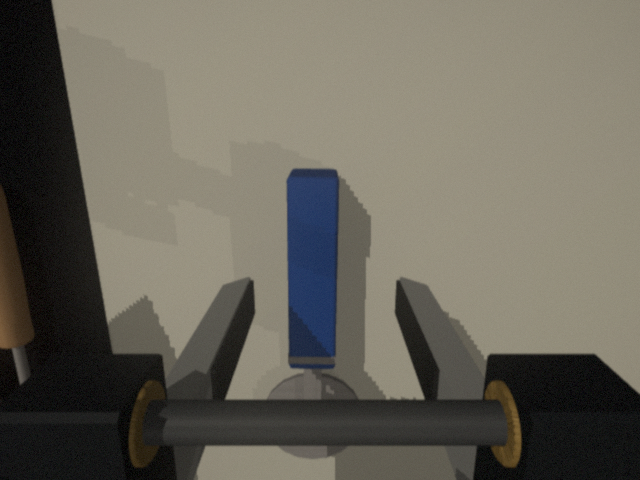

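```bash
python3 - <<'E'
from st import *
o=arm.observe()
v=fit_tool(load("wrist_14"),np.array([(287,178),(339,178),(289,367),(335,367)]),100,x0=(.51,-.26,0))
plan(o["tcp_pos"],o["tcp_rot"],[v[0],v[1],.0465],gripR_flat(v[2]))
E
```

```text
tool [ 0.5134 -0.2623 -0.023 ] res [[-0.8, -2.6], [0.8, -1.9], [-0.3, 2.7], [0.4, 3.2]]
n 1 dist 26.6 ang 0.7
3.2 -5.2 25.9 0.0 0.4 0.6
```

Emit:
move_arm(
  steps="2 -3 9 0 0.2 0.2; 2 -2 9 0 0.2 0.2; 0 0 6 0 0 0; 0 0 0 0 0 0",
)

```text
time_s: 14.3
tcp_pos: [0.5134, -0.2617, 0.051]
tcp_rot: [0.009, 1.0, 0.0, 0.002]
wrist_force: [-0.6, 0.1, -0.2]
finger_gap: 0.0567
```

```bash
python3 - <<'E'
from st import *
o=arm.observe()
plan(o["tcp_pos"],o["tcp_rot"],[.5128,-.262,.0465],gripR_flat(-.0186))
E
```

```text
n 1 dist 4.6 ang 0.3
0.6 -0.4 4.5 0.0 0.3 0.0
```

Emit:
move_arm(
  steps="0.5 -0.4 4.0 0 0.3 0; 0 0 0 0 0 0; 0 0 0 0 0 0; 0 0 0 0 0 0; 0 0 0 0 0 0; 0 0 0 0 0 0; 0 0 0 0 0 0; 0 0 0 0 0 0; 0 0 0 0 0 0; 0 0 0 0 0 0",
  jaw=1,
)

```text
time_s: 15.13
tcp_pos: [0.5128, -0.2625, 0.0477]
tcp_rot: [0.009, 1.0, 0.0, -0.0]
wrist_force: [-0.1, 0.1, -1.6]
finger_gap: 0.024
```

```bash
python3 - <<'E'
from st import *
snap("wrist_15");o=arm.observe(); print(o["tcp_pos"],o["finger_gap"],o["wrist_force"])
E
```

```text
[ 0.51280035 -0.26255569  0.04765277] 0.02361692680205815 [ 1.07975904 -0.4469152  -1.31449608]
```

View pics/wrist_15.png

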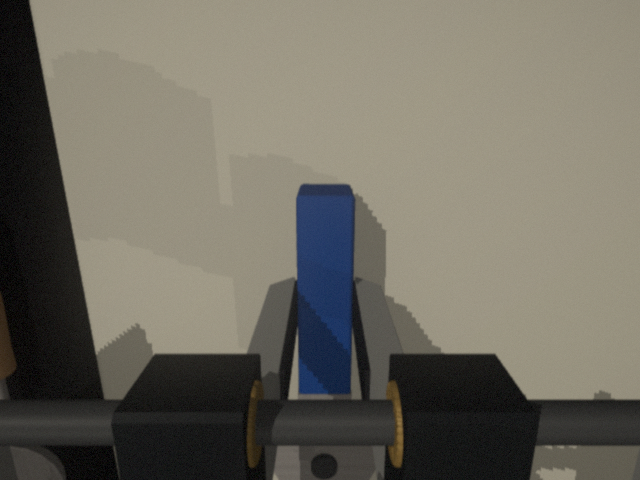

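Emit:
move_arm(
  steps="0 0 -15 0 0 0; 0 0 -25 0 0 0; 0 0 -35 0 0 0; 0 0 -38 0 0 0; 0 0 -38 0 0 0; 0 0 -20 0 0 0",
)

```text
time_s: 15.68
tcp_pos: [0.509, -0.2617, 0.2199]
tcp_rot: [0.01, 1.0, 0.001, -0.006]
wrist_force: [0.4, -0.2, -0.9]
finger_gap: 0.0235
```

```bash
python3 - <<'E'
from st import *
o=arm.observe(); print(o["tcp_pos"],o["finger_gap"],o["wrist_force"])
s=(.6655,.2491,-.0825)
plan(o["tcp_pos"],o["tcp_rot"],inspt(s,[-.04,-.0565,.11])[0]+[0,0,.01],gripR_ins(s[2]),vt=30,vr=5.5)
E
```

```text
[ 0.50897947 -0.26173186  0.21987133] 0.023543999953909017 [ 0.39735644 -0.22399865 -0.90533563]
n 16 dist 468.8 ang 30.9
-3.3 28.9 3.1 0.1 -1.9 0.2; -3.1 29.0 3.2 0.1 -1.9 0.2; -2.9 29.0 3.3 0.1 -1.9 0.2; -2.7 29.0 3.3 0.1 -1.9 0.2; -2.5 29.0 3.4 0.1 -1.9 0.2; -2.3 29.0 3.4 0.1 -1.9 0.2; -2.0 29.0 3.5 0.1 -1.9 0.2; -1.8 29.0 3.5 0.1 -1.9 0.2; -1.6 29.0 3.5 0.1 -1.9 0.2; -1.4 29.1 3.5 0.1 -1.9 0.2; -1.1 29.1 3.5 0.1 -1.9 0.2; -0.9 29.1 3.5 0.1 -1.9 0.2
-0.7 29.1 3.5 0.1 -1.9 0.2; -0.4 29.1 3.5 0.1 -1.9 0.2; -0.2 29.1 3.5 0.1 -1.9 0.2; 0.0 29.1 3.5 0.1 -1.9 0.2
```

Emit:
move_arm(
  steps="-3.3 27 2 0.1 -1.9 0.2; -3.1 29 2 0.1 -1.9 0.2; -2.9 29 2.5 0.1 -1.9 0.2; -2.7 29 3 0.1 -1.9 0.2; -2.5 29 3.4 0.1 -1.9 0.2; -2.3 29 3.4 0.1 -1.9 0.2; -2.0 29 3.5 0.1 -1.9 0.2; -1.8 29 3.5 0.1 -1.9 0.2; -1.6 29 3.5 0.1 -1.9 0.2; -1.4 29 3.5 0.1 -1.9 0.2; -1.1 29 3.5 0.1 -1.9 0.2; -0.9 29 3.5 0.1 -1.9 0.2",
)

```text
time_s: 16.68
tcp_pos: [0.5598, 0.0897, 0.1928]
tcp_rot: [0.038, 0.978, -0.008, 0.206]
wrist_force: [-0.3, -0.4, -1.8]
finger_gap: 0.0238
```

```bash
python3 - <<'E'
from st import *
o=arm.observe(); print(o["tcp_pos"],o["finger_gap"],o["wrist_force"])
s=(.6655,.2491,-.0825)
plan(o["tcp_pos"],o["tcp_rot"],inspt(s,[-.04,-.0565,.10])[0],gripR_ins(s[2]),vt=30,vr=5.5)
E
```

```text
[0.55976644 0.08969512 0.19282594] 0.023754518293350665 [-0.34464431 -0.38716539 -1.83756595]
n 4 dist 118.7 ang 6.2
2.3 27.8 10.2 0.0 -1.5 0.1; 2.6 27.8 10.2 0.0 -1.5 0.1; 2.9 27.8 10.1 0.0 -1.5 0.1; 3.2 27.8 10.0 0.0 -1.5 0.1
```

Emit:
move_arm(
  steps="2.3 27 9 0 -1.5 0.1; 2.6 27 10 0 -1.5 0.1; 2.9 26 10 0 -1.5 0.1; 3 18 9 0 -1.5 0.1; 0 0 0 0 0 0; 0 0 0 0 0 0",
)

```text
time_s: 17.18
tcp_pos: [0.5728, 0.2003, 0.1527]
tcp_rot: [0.037, 0.965, -0.006, 0.261]
wrist_force: [-0.2, -0.8, -1.9]
finger_gap: 0.0236
```

```bash
python3 - <<'E'
from st import *
snap("wrist_16")
o=arm.observe(); print(o["time_s"],o["tcp_pos"],o["finger_gap"],o["wrist_force"])
s=(.6655,.2491,-.0825)
plan(o["tcp_pos"],o["tcp_rot"],inspt(s,[-.04,-.0565,.06])[0],gripR_ins(s[2]),vt=30,vr=5.5)
E
```

```text
17.2333 [0.57273647 0.20035947 0.15275682] 0.02352458291913535 [-0.49494752  0.9375456  -2.02031321]
n 2 dist 43.0 ang 0.7
-1.3 -0.4 21.4 0.3 0.1 0.1; -1.3 -0.3 21.4 0.3 0.1 0.1
```

View pics/wrist_16.png

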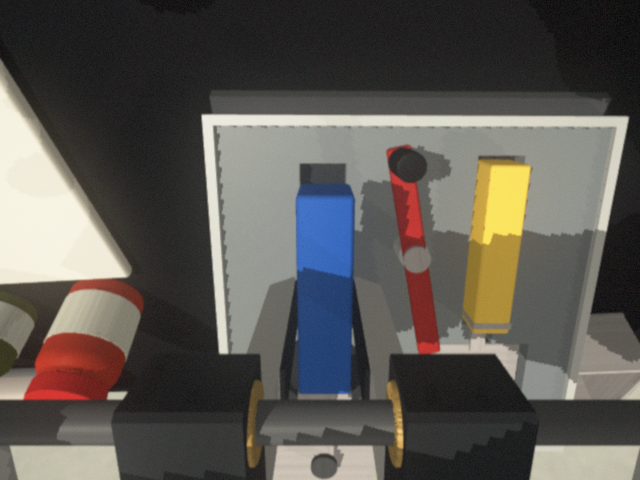

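Emit:
move_arm(
  steps="-1 0 15 0.2 0 0.1; -0.7 0 15 0.2 0 0; -0.3 0 8 0 0 0; 0 0 0 0 0 0; 0 0 0 0 0 0",
)

```text
time_s: 17.65
tcp_pos: [0.595, 0.1947, 0.1223]
tcp_rot: [0.042, 0.965, -0.008, 0.26]
wrist_force: [-0.1, -1.1, -1.8]
finger_gap: 0.0233
```

```bash
cat >> st.py <<'E'
def crop(p,n):
    f=p["frame"][:,:,::-1]
    cv2.imwrite(f"pics/{n}.png",cv2.resize(f[60:330,220:430],None,fx=3,fy=2.2,interpolation=cv2.INTER_CUBIC))
def rel(name,pts):
    "pts: (crop x, crop y, tool z)"
    o=arm.observe();p=load(name); Rt=Ro.from_quat(o["tcp_rot"]).as_matrix();c=Rt.T@(-p["R"].T@p["t"]-o["tcp_pos"])
    for x,y,z in pts:
        d=Rt.T@p["R"].T@np.linalg.inv(p["mtx"])@np.array([x/3+220,y/2.2+60,1]);print((1000*(c+d*(z-c[2])/d[2])).round(1))
E
python3 - <<'E'
from st import *
p=snap("wrist_17"); crop(p,"w17b"); st(y=-.0565,z=.0217)
E
```

```text
17.7 F tool [ 1.1 -0.7  1.9] M [0.05 0.71 0.04] gap 0.0238 ins mm [-38.2 -60.   65.3]
n 3 dist 43.8 ang 0.5
0.7 1.1 14.5 0.1 0.1 -0.1; 0.6 1.1 14.5 0.1 0.1 -0.1; 0.6 1.2 14.5 0.1 0.1 -0.1
```

View pics/w17b.png

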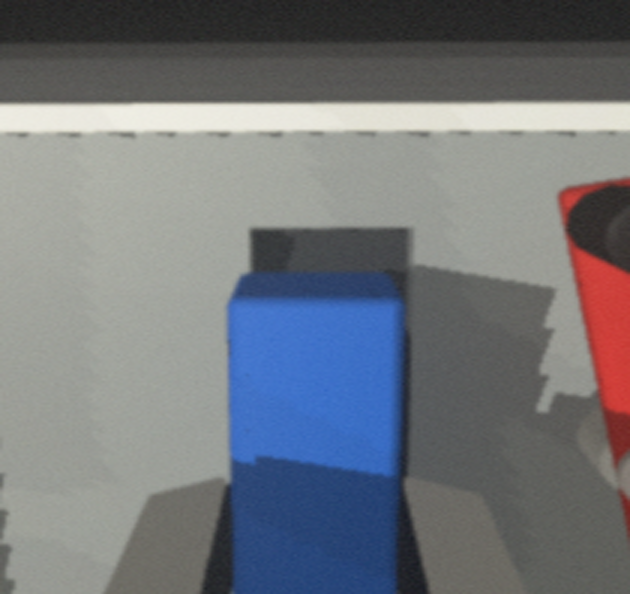

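```bash
python3 - <<'E'
from st import *
rel("wrist_17",[(251,229,.0653),(412,229,.0653),(230,300,.0057),(404,300,.0057),(316,272,.0357)])
E
```

```text
[54.7 -9.9 65.3]
[54.8 18.4 65.3]
[ 48.9 -10.    5.7]
[49.  13.   5.7]
[49.2  1.4 35.7]
```

Emit:
move_arm(
  steps="1 1.4 9 0.1 0.1 -0.1; 1 1.4 9 0.1 0.1 -0.1; 0 0 6 0 0 0; 0 0 0 0 0 0; 0 0 0 0 0 0",
)

```text
time_s: 18.12
tcp_pos: [0.6064, 0.1959, 0.1026]
tcp_rot: [0.042, 0.965, -0.008, 0.259]
wrist_force: [-0.3, -0.0, -0.2]
finger_gap: 0.0236
```

```bash
python3 - <<'E'
from st import *
p=snap("wrist_18"); crop(p,"w18b"); st(y=-.0565,z=.0217)
E
```

```text
18.1667 F tool [ 1.1 -0.5  1.8] M [-0.    0.72  0.04] gap 0.024 ins mm [-38.4 -57.8  42.6]
n 2 dist 21.0 ang 0.4
0.8 0.6 10.4 0.1 0.0 -0.2; 0.8 0.7 10.4 0.1 0.0 -0.2
```

View pics/w18b.png

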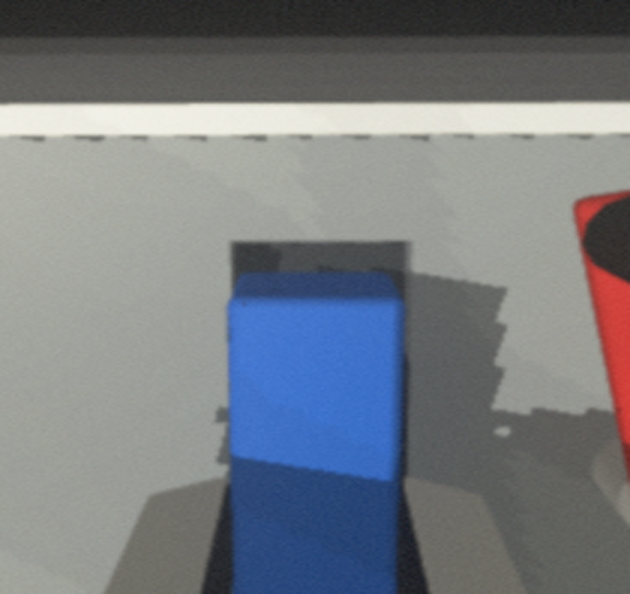

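```bash
python3 - <<'E'
from st import *
rel("wrist_18",[(231,241,.0426),(410,241,.0426),(230,300,.0057),(404,300,.0057),(316,272,.0357)])
E
```

```text
[ 54.7 -12.1  42.6]
[54.7 16.3 42.6]
[ 48.9 -10.1   5.7]
[48.9 13.   5.7]
[49.1  1.4 35.7]
```

Emit:
move_arm(
  steps="1 0.5 3 0.1 0 -0.2; 1 0.3 4 0.1 0 -0.2; 0 0 2 0 0 0; 0 0 0 0 0 0",
)

```text
time_s: 18.5
tcp_pos: [0.6091, 0.1971, 0.0941]
tcp_rot: [0.038, 0.965, -0.011, 0.259]
wrist_force: [-0.5, -0.5, -2.1]
finger_gap: 0.0237
```

```bash
python3 - <<'E'
from st import *
p=snap("wrist_19"); crop(p,"w19b"); st(y=-.0565,z=.0217)
E
```

```text
18.55 F tool [0.9 0.4 2.3] M [-0.02  0.78  0.01] gap 0.024 ins mm [-40.4 -56.4  33.9]
n 1 dist 12.2 ang 0.2
-0.3 -0.1 12.2 0.0 0.1 0.2
```

View pics/w19b.png

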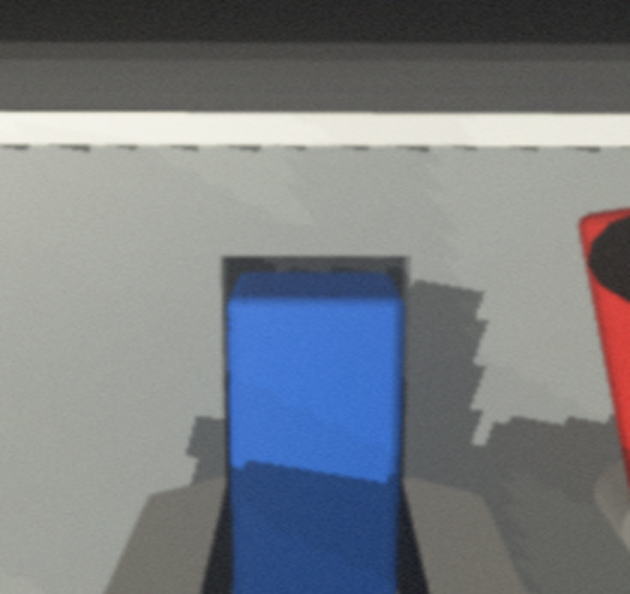

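Emit:
move_arm(
  steps="0 0 3 0 0 0; 0 0 3 0 0 0; 0 0 3 0 0 0; 0 0 2 0 0 0",
)

```text
time_s: 18.88
tcp_pos: [0.6146, 0.1973, 0.0856]
tcp_rot: [0.038, 0.965, -0.01, 0.26]
wrist_force: [-3.6, -0.8, 2.9]
finger_gap: 0.0236
```

```bash
python3 - <<'E'
from st import *
st(y=-.0565,z=.0217)
E
```

```text
18.8833 F tool [ 1.6 -1.1 -4.3] M [ 0.22  0.89 -0.02] gap 0.0236 ins mm [-40.  -55.8  23.8]
n 1 dist 2.2 ang 0.2
0.0 -0.7 2.1 0.1 0.2 0.2
```

Now press a bit further, then release and press with closed fingers.

Emit:
move_arm(
  steps="0 0 2 0 0 0; 0 0 1.5 0 0 0",
)

```text
time_s: 19.05
tcp_pos: [0.6162, 0.1972, 0.0833]
tcp_rot: [0.038, 0.965, -0.01, 0.26]
wrist_force: [-25.9, -2.0, 36.8]
finger_gap: 0.0234
```

```bash
python3 - <<'E'
from st import *
st(y=-.0565,z=.0217)
E
```

```text
19.05 F tool [  3.7  -4.  -44.7] M [1.13 1.47 0.08] gap 0.0234 ins mm [-39.7 -55.8  21. ]
n 1 dist 1.1 ang 0.3
0.3 -0.7 -0.7 0.1 0.2 0.1
```

Emit:
move_arm(
  steps="0 0 -1 0 0 0; 0 0 0 0 0 0; 0 0 0 0 0 0",
  jaw=0.62,
)

```text
time_s: 19.3
tcp_pos: [0.6161, 0.1975, 0.0852]
tcp_rot: [0.039, 0.965, -0.01, 0.261]
wrist_force: [-0.8, -0.1, 0.5]
finger_gap: 0.0352
```

Emit:
move_arm(
  steps="0 0 -6 0 0 0; 0 0 -14 0 0 0; 0 0 -18 0 0 0; 0 0 -8 0 0 0; 0 0 0 0 0 0; 0 0 0 0 0 0",
)

```text
time_s: 19.8
tcp_pos: [0.5918, 0.1997, 0.1274]
tcp_rot: [0.038, 0.965, -0.009, 0.261]
wrist_force: [0.2, 0.4, 0.9]
finger_gap: 0.0358
```

```bash
python3 - <<'E'
from st import *
st(x=-.04,z=.045,y=-.0565)
p=snap("wrist_20")
E
```

```text
19.8 F tool [-0.6  0.4 -0.7] M [ 0.01  0.48 -0.03] gap 0.0358 ins mm [-38.9 -55.3  71.4]
n 2 dist 26.4 ang 0.3
0.6 -0.6 13.2 0.1 0.1 0.1; 0.6 -0.6 13.2 0.1 0.1 0.1
```

View pics/wrist_20.png

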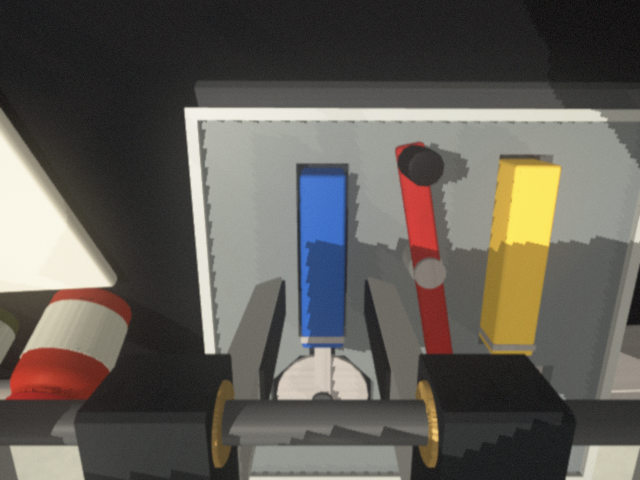

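Emit:
move_arm(
  steps="0 0 0 0 0 0; 0.6 -0.3 4 0 0 0; 0.6 0 6 0 0 0; 0 0 8 0 0 0; 0 0 6 0 0 0; 0 0 2 0 0 0; 0 0 0 0 0 0",
  jaw=1,
)

```text
time_s: 20.43
tcp_pos: [0.6054, 0.1972, 0.0984]
tcp_rot: [0.038, 0.965, -0.011, 0.26]
wrist_force: [-1.0, -0.5, -0.3]
finger_gap: 0.0004
```

```bash
python3 - <<'E'
from st import *
st(x=-.04,z=.033,y=-.0565)
E
```

```text
20.4333 F tool [ 1.  -0.6 -0.3] M [-0.04  0.51  0.05] gap 0.0004 ins mm [-41.5 -56.7  39.4]
n 1 dist 6.6 ang 0.3
-1.5 0.2 6.4 -0.0 0.1 0.2
```

Emit:
move_arm(
  steps="-1 0 3 0 0 0; -0.5 0 2 0 0 0; 0 0 1.5 0 0 0",
)

```text
time_s: 20.68
tcp_pos: [0.61, 0.1966, 0.0933]
tcp_rot: [0.038, 0.965, -0.012, 0.26]
wrist_force: [-66.3, -3.7, 92.9]
finger_gap: 0.0005
```

```bash
python3 - <<'E'
from st import *
st(x=-.04,z=.033,y=-.0565)
E
```

```text
20.6833 F tool [  10.3   -9.2 -113.4] M [ 2.29  3.29 -0.02] gap 0.0005 ins mm [-40.  -56.9  32.7]
n 1 dist 0.5 ang 0.2
-0.0 0.4 -0.3 -0.1 0.1 0.2
```

Emit:
move_arm(
  steps="0 0 -4 0 0 0; 0 0 -12 0 0 0; 0 0 -25 0 0 0; 0 0 -30 0 0 0; 0 0 -10 0 0 0; 0 0 0 0 0 0",
  jaw=0.5,
)

```text
time_s: 21.18
tcp_pos: [0.5682, 0.1996, 0.166]
tcp_rot: [0.038, 0.965, -0.012, 0.259]
wrist_force: [-0.2, 0.8, -0.1]
finger_gap: 0.0372
```

```bash
python3 - <<'E'
from st import *
p=snap("wrist_21")
st(x=-.097,y=-.012,z=.075)
E
```

```text
21.2333 F tool [-1.1  0.5  0.4] M [-0.03  0.45  0.03] gap 0.0412 ins mm [-39.9 -57.3 115.9]
n 5 dist 83.6 ang 0.2
11.4 9.1 8.1 -0.0 0.0 0.0; 11.4 9.1 8.1 -0.0 0.0 0.0; 11.4 9.1 8.2 -0.0 0.0 0.0; 11.4 9.1 8.2 -0.0 0.0 0.0; 11.4 9.1 8.2 -0.0 0.0 0.0
```

View pics/wrist_21.png

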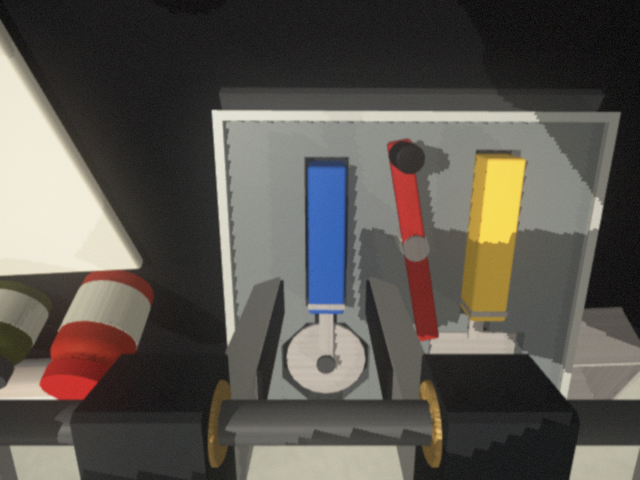

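```bash
cat >> st.py <<'E'
def onins(p,uv,h,s=(.6655,.2491,-.0825)):
    d=p["R"].T@np.linalg.inv(p["mtx"])@np.array([uv[0],uv[1],1.]); o=-p["R"].T@p["t"]
    R=insR(s[2]); c=np.array([s[0],s[1],.085]); n=R[:,2]
    return 1000*R.T@(o+d*((h-(o-c)@n)/(d@n))-c)
E
python3 - <<'E'
from st import *
p=load("wrist_21")
f=p["frame"][:,:,::-1]
cv2.imwrite("pics/w21.png",cv2.resize(f[120:360,360:460],None,fx=5,fy=2.5,interpolation=cv2.INTER_CUBIC))
for n,uv,h in [("knobtop",(409,158),.0545),("knobtop",(409,158),.05),("cap",(415,248),.0285),("barlow",(400,141),.0265),("barhigh",(427,338),.0265)]: print(n,onins(p,uv,h).round(1))
E
```

```text
knobtop [-98.1 -12.8  54.5]
knobtop [-97.7 -12.   50. ]
cap [-40.9  -0.8  28.5]
barlow [-104.9  -13.1   26.5]
barhigh [21.9 11.5 26.5]
```

View pics/w21.png

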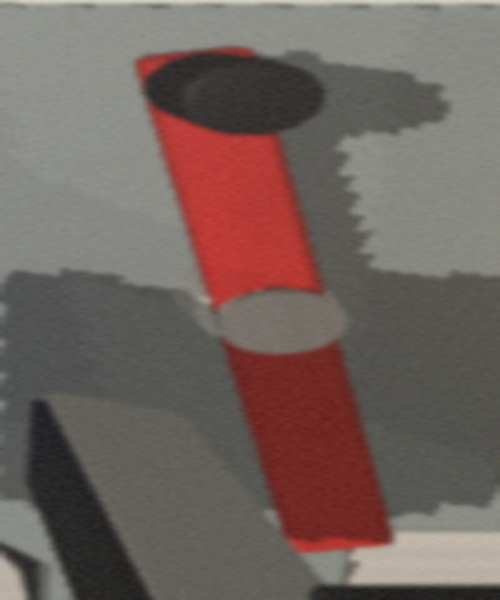

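Emit:
move_arm(
  steps="11 8.5 4 0 0 0; 11.4 9 6 0 0 0; 11.4 9 6 0 0 0; 11.4 9 8 0 0 0; 11 8 8 0 0 0; 0 0 3 0 0 0; 0 0 0 0 0 0",
)

```text
time_s: 21.82
tcp_pos: [0.5427, 0.2458, 0.1014]
tcp_rot: [0.039, 0.965, -0.012, 0.26]
wrist_force: [-0.0, -0.7, 0.1]
finger_gap: 0.0469
```

```bash
python3 - <<'E'
from st import *
p=snap("wrist_22")
st(x=-.097,y=-.0134,z=.049)
E
```

```text
21.8667 F tool [0.3 0.7 0.7] M [-0.01  0.5  -0.06] gap 0.0467 ins mm [-97.5 -13.4  75.5]
n 2 dist 26.5 ang 0.2
-0.2 0.0 13.3 -0.1 0.1 0.0; -0.2 -0.0 13.3 -0.1 0.1 0.0
```

View pics/wrist_22.png

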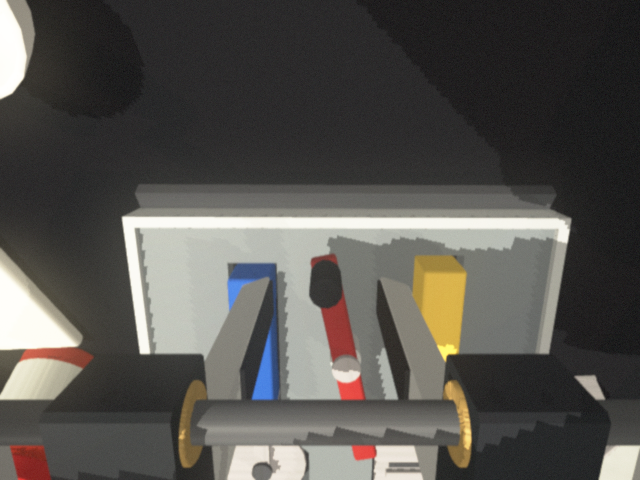

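Emit:
move_arm(
  steps="0 0 12 0 0 0; 0 0 10 0 0 0; 0 0 4 0 0 0; 0 0 0 0 0 0; 0 0 0 0 0 0; 0 0 0 0 0 0; 0 0 0 0 0 0; 0 0 0 0 0 0; 0 0 0 0 0 0",
  jaw=1,
)

```text
time_s: 22.62
tcp_pos: [0.5588, 0.2417, 0.0802]
tcp_rot: [0.042, 0.965, -0.012, 0.26]
wrist_force: [10.6, 1.0, -17.2]
finger_gap: 0.0155
```

```bash
python3 - <<'E'
from st import *
p=snap("wrist_23")
st(x=-.097,y=-.0134,z=.049)
E
```

```text
22.6667 F tool [ 0.2  2.2 19.1] M [-0.51  0.49 -0.07] gap 0.0155 ins mm [-94.  -16.2  48.6]
n 1 dist 4.1 ang 0.3
3.0 2.8 -0.4 -0.2 0.2 -0.2
```

View pics/wrist_23.png

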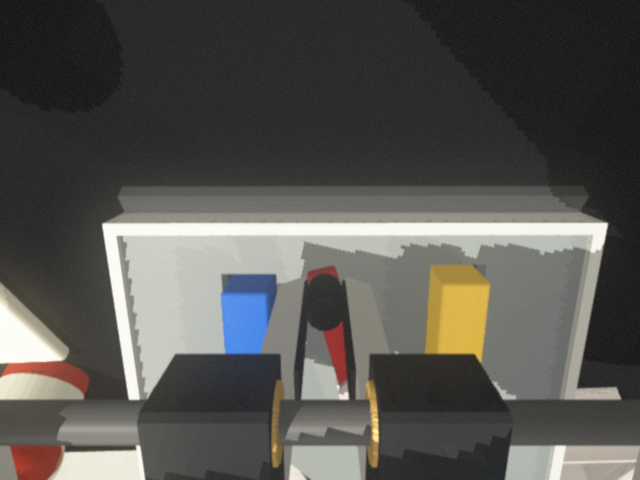

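```bash
cat > arc.py <<'E'
from st import *
def arc(dx=-.003,step=.09,end=1.65):
    s=(.6655,.2491,-.0825); o=arm.observe()
    t=1000*insR(s[2]).T@(o["tcp_pos"]-[s[0],s[1],.085]); k=t[:2]+[dx*1000,0]-[-40,-1.4]
    th=np.arctan2(-k[1],-k[0]); print("tcp",t.round(1),"th",th.round(3),"r",np.hypot(*k).round(1),"gap",o["finger_gap"],"F",(Ro.from_quat(o["tcp_rot"]).as_matrix().T@o["wrist_force"]).round(1),"q7",o["q"][6],o["time_s"])
    n=0;rows=[];first=True;cx,cy=k
    while th<end-1e-3 and n<12:
        th=min(th+step,end);x,y=-58*np.cos(th),-58*np.sin(th)
        rows.append(f"{-(x-cx):.1f} {y-cy:.1f} 0 0 0 0");cx,cy=x,y;n+=1
    print("; ".join(rows))
E
python3 -c "
from arc import *
arc()"
```

```text
tcp [-94.  -16.2  48.6] th 0.254 r 58.9 gap 0.015522707880780903 F [ 0.2  2.2 19.1] q7 0.014806650116884196 22.6667
-2.4 -4.8 0 0 0 0; -2.0 -4.8 0 0 0 0; -2.4 -4.6 0 0 0 0; -2.8 -4.4 0 0 0 0; -3.2 -4.1 0 0 0 0; -3.6 -3.8 0 0 0 0; -3.9 -3.5 0 0 0 0; -4.2 -3.1 0 0 0 0; -4.4 -2.7 0 0 0 0; -4.7 -2.3 0 0 0 0; -4.9 -1.9 0 0 0 0; -5.0 -1.5 0 0 0 0
```

Emit:
move_arm(
  steps="-1.5 -4.8 0 0 0 0; -2.0 -4.8 0 0 0 0; -2.4 -4.6 0 0 0 0; -2.8 -4.4 0 0 0 0; -3.2 -4.1 0 0 0 0; -3.6 -3.8 0 0 0 0",
)

```text
time_s: 23.17
tcp_pos: [0.5664, 0.2187, 0.0862]
tcp_rot: [0.036, 0.965, -0.01, 0.258]
wrist_force: [-0.3, 3.1, -13.7]
finger_gap: 0.0149
```

```bash
python3 -c "
from arc import *
arc()"
```

```text
tcp [-82.7 -38.4  49.2] th 0.681 r 58.8 gap 0.0149170431772627 F [ 7.3  3.  11.6] q7 0.07039327476909862 23.1667
-4.1 -3.4 0 0 0 0; -3.8 -3.6 0 0 0 0; -4.1 -3.2 0 0 0 0; -4.4 -2.8 0 0 0 0; -4.6 -2.4 0 0 0 0; -4.8 -2.0 0 0 0 0; -5.0 -1.6 0 0 0 0; -5.1 -1.1 0 0 0 0; -5.2 -0.6 0 0 0 0; -5.2 -0.2 0 0 0 0; -4.0 0.2 0 0 0 0
```

Emit:
move_arm(
  steps="-4 -3.6 0 0 0 0; -4 -3.5 0 0 0 0; -4.2 -3.2 0 0 0 0; -4.4 -2.8 0 0 0 0; -4.6 -2.4 0 0 0 0; -4.8 -2 0 0 0 0",
)

```text
time_s: 23.67
tcp_pos: [0.5886, 0.1991, 0.1005]
tcp_rot: [0.035, 0.966, -0.009, 0.258]
wrist_force: [0.7, 4.2, -9.5]
finger_gap: 0.0156
```

```bash
python3 -c "
from arc import *
arc()"
```

```text
tcp [-55.1 -56.2  49.7] th 1.251 r 57.7 gap 0.015587661286243028 F [4.4 4.3 8.4] q7 0.1882724293626882 23.6667
-4.9 -1.7 0 0 0 0; -5.1 -1.0 0 0 0 0; -5.2 -0.5 0 0 0 0; -5.2 -0.0 0 0 0 0; -2.2 0.1 0 0 0 0
```

Emit:
move_arm(
  steps="-5 -1.8 0 0 0 0; -5.1 -1 0 0 0 0; -5.2 -0.5 0 0 0 0; -4 0 0 0 0 0",
)

```text
time_s: 24.0
tcp_pos: [0.6083, 0.1941, 0.1122]
tcp_rot: [0.036, 0.965, -0.008, 0.259]
wrist_force: [-17.5, 10.8, -22.4]
finger_gap: 0.0149
```

```bash
python3 -c "
from arc import *
arc()
p=snap('wrist_24')"
```

```text
tcp [-31.8 -59.5  49.8] th 1.659 r 58.4 gap 0.01486695694139407 F [27.   9.4 10.3] q7 0.2733481428946163 24.0
```

View pics/wrist_24.png

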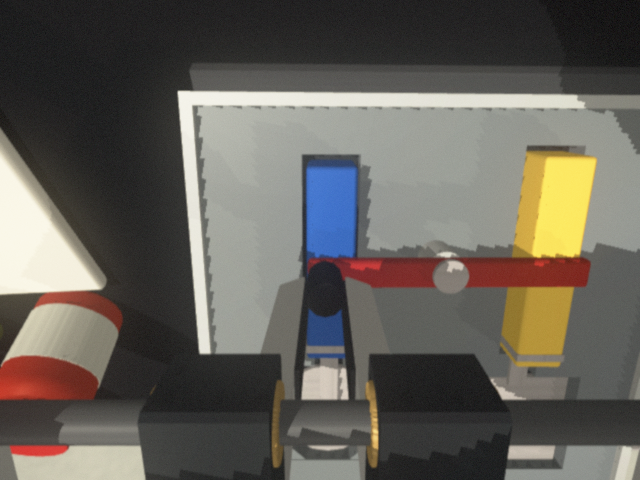

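Emit:
move_arm(
  steps="0 0 0 0 0 0; 0 0 0 0 0 0; 0 0 0 0 0 0; 0 0 0 0 0 0",
  jaw=0.6,
)

```text
time_s: 24.38
tcp_pos: [0.6105, 0.1913, 0.114]
tcp_rot: [0.038, 0.965, -0.008, 0.259]
wrist_force: [-0.3, -0.3, -0.4]
finger_gap: 0.0367
```

Emit:
move_arm(
  steps="0 0 -6 0 0 0; 0 0 -14 0 0 0; 0 0 -25 0 0 0; 0 0 -30 0 0 0; 8 0 -20 0 0 0; 0 0 0 0 0 0; 0 0 0 0 0 0",
)

```text
time_s: 24.97
tcp_pos: [0.5542, 0.1933, 0.1978]
tcp_rot: [0.04, 0.965, -0.009, 0.26]
wrist_force: [0.3, -0.3, -0.5]
finger_gap: 0.0378
```

```bash
python3 -c "
from st import *
p=snap('wrist_25'); st(); t=snap('top_25')
q=snap('scene_25'); f=q['frame'][:,:,::-1]
cv2.imwrite('pics/s25.png',cv2.resize(f[260:370,365:505],None,fx=5,fy=5,interpolation=cv2.INTER_CUBIC))
"
```

```text
25.0167 F tool [-0.5 -0.1 -0.3] M [-0.04  0.48  0.  ] gap 0.0374 ins mm [-35.7 -64.8 150.6]
n 9 dist 176.0 ang 0.2
0.5 13.1 14.5 0.0 0.0 -0.0; 0.5 13.1 14.5 0.0 0.0 -0.0; 0.5 13.1 14.5 0.0 0.0 -0.0; 0.5 13.1 14.5 0.0 0.0 -0.0; 0.5 13.2 14.5 0.0 0.0 -0.0; 0.5 13.2 14.5 0.0 0.0 -0.0; 0.5 13.2 14.5 0.0 0.0 -0.0; 0.5 13.2 14.5 0.0 0.0 -0.0; 0.5 13.2 14.5 0.0 0.0 -0.0
```

View pics/wrist_25.png

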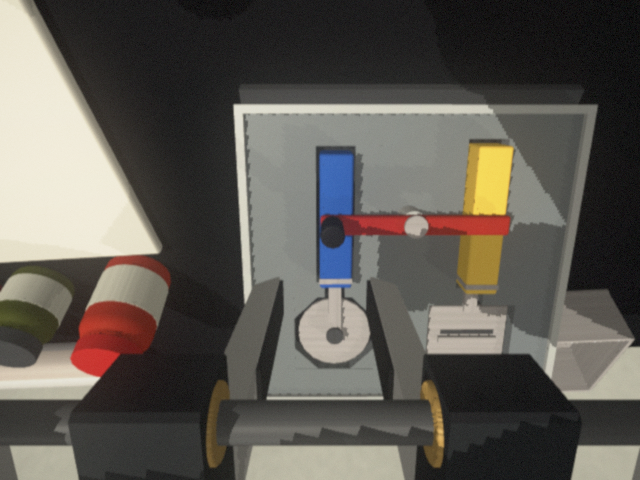

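View pics/s25.png

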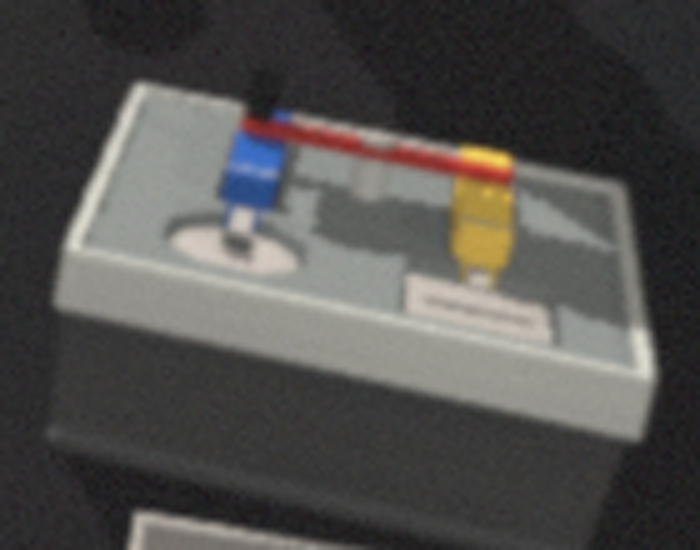

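```bash
python3 -c "
from st import *
p=load('wrist_25'); f=p['frame'][:,:,::-1].astype(int)
m=((f[:,:,2]>110)&(f[:,:,1]<70)&(f[:,:,0]<70)); m[:, :350]=0; m[:,520:]=0; m[:200]=0; m[245:]=0
ys,xs=np.nonzero(m)
P=[]
for c in range(365,505,5):
    if 400<c<432: continue
    r=ys[xs==c]
    if len(r): P.append(onins(p,(c,(r.min()+r.max())/2),.0255)[:2])
P=np.array(P); k=np.polyfit(P[:,1],P[:,0],1); print(P[[0,-1]].round(1),'theta',np.pi/2+np.arctan(k[0]), k)
print('knob',onins(p,(333,230),.0545),'cap',onins(p,(416,225),.0285))
"
```

```text
[[-41.4 -35.1]
 [-41.4  58.7]] theta 1.5671297270352904 [-3.66661619e-03 -4.11434467e+01]
knob [-45.49290781 -58.00918534  54.5       ] cap [-41.84353637  -0.34054372  28.5       ]
```

```bash
python3 -c "
from st import *
p=load('wrist_25'); f=p['frame'][:,:,::-1]
cv2.imwrite('pics/w25.png',cv2.resize(f[130:310,300:530],None,fx=3.4,fy=3.3,interpolation=cv2.INTER_CUBIC))
"
```

```text
(no output)
```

View pics/w25.png

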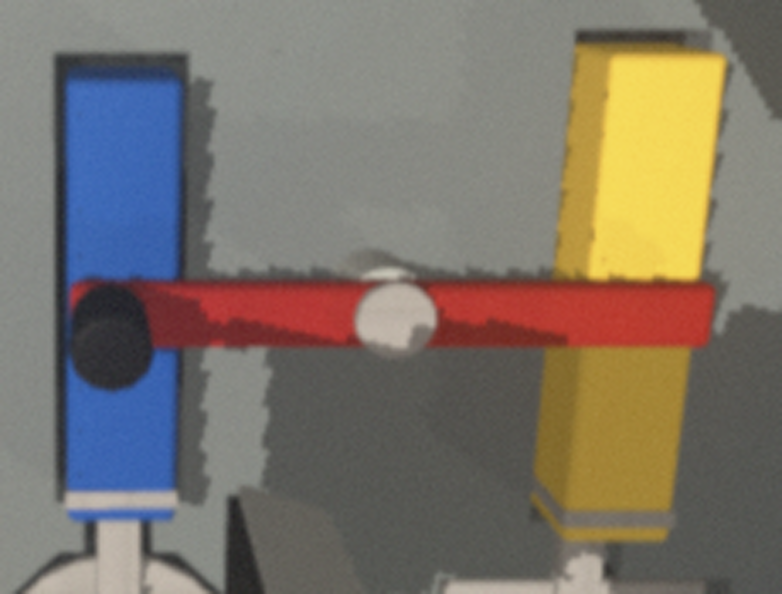

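```bash
python3 -c "
from st import *
p=load('wrist_25'); g=lambda x,y:(x/3.4+300,y/3.3+130)
for n,q in dict(bRL=(66,80),bRR=(182,80),bFL=(67,520),bFR=(173,520),yRL=(612,55),yRR=(727,57),yFL=(566,541),yFR=(668,541)).items(): print(n,onins(p,g(*q),.016).round(1))
"
```

```text
bRL [-88.6 -66.7  16. ]
bRR [-88.6 -43.4  16. ]
bFL [  9.9 -66.7  16. ]
bFR [  9.9 -43.4  16. ]
yRL [-93.8  42.8  16. ]
yRR [-93.4  66.   16. ]
yFL [15.1 43.8 16. ]
yFR [15.2 66.4 16. ]
```

```bash
python3 -c "
from bench import arm
print(arm.sign_off(), arm.observe()['time_s'])"
```

```text
the job is handed in; nothing more can be done
the job is handed in; nothing more can be done
```

I seated the slicer and the pastry wheel in their own cutouts, swung the keeper to its stop, let go and backed clear. The job was handed in after 25.0 s of the 69 s; sign-off gave no verdict.

**Last checks**
- **Seating:** pressed with closed fingers, both handle tops stopped within 0.3 mm of the 16 mm that means home.
- **Position:** in the last wrist picture both handles measured within about 1 mm of their pocket centres and in line to about 0.01 rad.
- **Keeper:** it measured about 1.57 rad, with the bar lying across both handles. The knob by itself read about 5 mm off along the slope (equivalent to about 0.1 rad short), but I trusted the bar edges and the force at the stop.
- **Bystanders:** I never touched the jars, bowl, can or spoon. I did not measure their positions again at the end.

**What went less cleanly**
- **Press forces:** these ran higher than planned: about 67 N in the grip and 69 N on top for the slicer, 45 N and 113 N for the wheel. The last is close to the 120 N wrist limit. I only read the force between moves, so peaks within a move were not seen.
- **Fingertips on the insert:** while pressing the slicer home in the grip, the fingertips probably touched the insert's face.
- **Camera offset:** the wrist camera showed a sideways offset of about 1.5 mm, so I aligned each tool to its cutout within the same picture.

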